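# Set a worn screw stage to its index from one side

## Task

The screw of this dish stage has play. Moving the carriage with the handwheel's crank grip only, wind it back until you feel it touch the stop block's buffer screw, gently and without forcing it, then wind it forward until its pointer stands tip to tip with the fixed index pointer, the last movement being forward so that the play is taken up on that side. Let go, and leave the other things where they are.

Things in the scene. Friction and masses are not known exactly. Their poses are not given: they have to be found in the camera images.
- stage: Screw-driven positioning stage, fixed to the table: base plate (x -85 to +65, y -45 to +265 mm), two rods and a leadscrew 38 mm above the table, grey gear box 78x72 mm, 74 mm high, at its right end. Origin on the table straight under the handwheel's vertical axis; y runs along the rods, away from the gear box (forward); x points to the side away from the robot.
- grip_mid (a point): Middle of the upright black crank grip on the handwheel: 18 mm thick, 44 mm tall, this point 120 mm above the table and 36 mm from the wheel's vertical axis. It turns freely on its own pin, so it can be held with a hand of fixed direction while it is led round its 36 mm circle. The grip's foot is 98 mm above the table.
- wheel_hub (a point): Centre of the horizontal handwheel's top face, on its axis, 94 mm above the table; disc 96 mm across. Anticlockwise from above pulls the carriage back, clockwise pushes it forward: 16 mm of nut travel a turn, at most 2 turns either way from the start. Slow winding takes 1 to 2 N at the grip; 14 N on the stop add 1 N at the grip. Let go, it stays where it is.
- carriage: Dark carriage plate 100x110x12 mm on the two rods, with a 92 mm petri dish fixed on it; origin in its middle at the height of the screw (38 mm above the table), axes as the stage's. It slides along y only, and stays where it is left; the nut moves it.
- carriage_tip (a point): Tip of the dark steel pointer on the carriage's robot-side edge, 60 mm in -x from the carriage's middle, 53 mm above the table.
- index_tip (a point): Tip of the dark steel index pointer on the fixed index clamp at the base plate's robot-side edge; it faces the carriage's pointer at the same height, 2 to 3 mm off it when they stand tip to tip. Axes as the stage's. The clamp is set anew each time.
- stop: Aluminium stop block, 86x18x40 mm, clamped on the rods between gear box and carriage, set anew each time. Origin in its face towards the carriage (38 mm above the table). A 12 mm steel buffer screw stands out of that face by 2 to 7 mm (set anew, not measured) and meets the carriage's end, which is 55 mm in -y from the carriage's middle. The touch is hard and must be felt.
- nut_mid (a point): Middle of the brass nut on the leadscrew, between two lugs under the carriage. It has 5 mm of play: from 2.5 mm behind (-y) the carriage's middle, where it pulls the carriage back, to 2.5 mm ahead (+y), where it pushes it forward; between, the handwheel turns (2 rad) and the carriage stands still.
- by_screwdriver: Bystander: screwdriver lying in front of the stage, 150 mm long. Leave it alone.
- by_tweezers: Bystander: steel tweezers lying behind the stage, 121 mm long. Leave it alone.
- by_beaker: Bystander: clear beaker behind the stage, 68 mm wide, 90 mm tall. Leave it alone.
- by_dish_2: Bystander: small petri dish on the table, 62 mm across, 14 mm tall. Leave it alone.
- by_flask_t25_0: Bystander: culture flask on its side, 48x101x25 mm, right of the stage, nearer the robot. Leave it alone.
- by_flask_t25_1: Bystander: culture flask on its side, 48x101x25 mm, right of the stage, farther from the robot. Leave it alone.
- by_timer: Bystander: bench timer, 74x62x19 mm, far left. Leave it alone.
- by_tube_rack: Bystander: small tube rack, 66x142x47 mm, far left. Leave it alone.

How it is judged:
By the outcome, as a careful person would: the job done as asked, in the order asked, and still so for the second after the job is handed in, with the robot touching nothing.
It also fails if it takes over 67 s, if anything falls off the work surface, if the arm or the gripper's body presses on something with over 40 N, if the wrist force passes 120 N, or if a joint passes its speed limit or range.

## Robot

A 6-joint arm with a two-finger parallel gripper is mounted at the origin on a cart in front of the work surface, level with it; the furniture and walls round the work are solid. World frame = base frame: x ahead of the robot, y to its left, z up, the work surface at z = 0. Lengths are in m, angles in rad, forces in N, time in s.
With the tool pointing down it reaches from about 0.375 to 0.975 m from the base axis. Payload 3.8 kg.
Tool frame: the origin (TCP) lies at the very end of the fingers, on their centre line; the grasp point (between the pads) lies 19 mm behind it; z points along the fingers, y is the direction in which the jaws open and shut (so a half turn about z gives the same grasp; the last joint's range is limited). The gripper opens to 88 mm and grips with 3 to 60 N. Pads are 18 mm wide; open, the fingers measure 123 mm over their backs; the gripper's body (75 mm by 187 mm) begins 45 mm behind the grasp point.
Start: joints at [1.134, 0.264, 1.604, -0, 1.274, -0.037], TCP at [0.263, 0.622, 0.201] pointing down, gripper open.
Joint ranges: [-2.63, 2.63], [-0.94, 2.18], [0.31, 2.57], [-1.31, 4.45], [0, 2.66], [-2.55, 2.55]. Speed limits (rad/s): [2.57, 2.57, 3.14, 3.14, 3.14, 3.14].

## Interface

Orientations are given as a rotation vector (axis times angle).
In Python, from station import * gives the robot as it stands. The module is installed in compiled form; this text tells all that it offers.
- The arm moves only by the tool send_rows, never from a script. Its argument "motion" is a list of rows, each a list of 6 numbers: the shift along the tool's x, y, z in units of 25 mm (1.0 is 25 mm), then the turn, a rotation vector about the tool's x, y, z in units of 5 degrees (1.0 is 5 degrees). In form: [[tx, ty, tz, ax, ay, az], ...]. A call has 1 to 12 rows; each row shifts and turns the commanded pose from where the row before left it, along the tool's axes as they then stand; what a row does not reach is not made up. A row lasts 1/12 s, in which the tool goes at most 41.7 mm and 7.16 degrees, less where a joint would pass 70% of its speed; a pose out of reach is approached as far as the arm can. A call is refused whole if a number of a shift passes 1 or a number of a turn 1, either way. A call with a gripper value outside its range is refused whole. "jaw" is the opening, from 0 (shut) to 1 (fully open), set as the call begins (left out, the last holds). The fingers move at their own pace and stop on an object; "newtons" is the grip in N (left out, the last holds). Time passes only in rows, so rows that do not move let the fingers close. It gives the time, the measured TCP pose, the force and the opening at its end, in the units of the state.
- sense(): the state, without advancing time (a new reading comes with each control period).
- snapshot(name): name is "scene" or "top"; returns the picture (400x640x3 uint8, blue, green, red); there is no depth.
- calibration(name): a dict with "fx", "fy", "cx", "cy" (pixels), "position" and "rotation" of the camera in the world. Camera axes: x right, y down, z forward; pixel columns grow to the right and rows downward; lengths in m; the calibration is good to about 2 mm. A picture is of the moment at which its call begins. calibration takes no time and is no camera call.
- sign_off(): hands the job in, once; it reports no verdict.
The state is a dict: "time_s": time; "joints": joint angles; "dq": joint speeds; "joint_efforts": joint torques, N m; "tool_pos": TCP position; "ee_rot": TCP orientation; "ft_force": force on the tool from outside, world axes, zero at the start; "torque": the same for the moment, N m; "opening": opening from 0.0 (shut) to 1.0 (fully open).
Only numpy, scipy, OpenCV 4.12 (cv2) and the standard library are available. Lean on these libraries where they do the work, as an engineer would, in place of code of your own. Each camera call takes 0.05 s, during which the arm holds its last target.

## Working session

There is one attempt and no reset: what is moved stays moved. The work goes in short steps, Python scripts to look and compute and a tool call to move; the robot and the scene stay as the last step left them, time stands still between calls to the robot, and variables do not carry over. Pictures are saved under pics/ and viewed, and the job is handed in when it is done.

Besides the shell and the picture viewer there is one more tool, called by a JSON object that holds its "method" and its "body". send_rows: Moves the arm, as the interface text tells. Its arguments: {"type":"object","properties":{"motion":{"type":"array"},"jaw":{"type":"number"},"newtons":{"type":"number"}},"required":["motion"]}

```bash
mkdir -p pics; python3 - <<'E'
from station import *
import cv2,json
for n in ("scene","top"):
    im=snapshot(n); cv2.imwrite(f"pics/{n}0.png",im)
    c=calibration(n); print(n,c)
print(sense())
E
```

```text
scene {'fx': 408.087907777696, 'fy': 408.087907777696, 'cx': 315.53859278194926, 'cy': 199.80254328108424, 'position': array([-0.79482164,  0.25422879,  0.80154034]), 'rotation': array([-1.38957948,  1.72167678, -1.04124478])}
top {'fx': 408.1953243468342, 'fy': 408.1953243468342, 'cx': 314.21803327818094, 'cy': 199.0455979592735, 'position': array([ 0.35755952, -0.01394843,  1.24746659]), 'rotation': array([-2.11886705,  2.13515621, -0.17342099])}
{'time_s': 0.1, 'joints': array([ 1.13409857e+00,  2.64653641e-01,  1.60519108e+00, -8.99824405e-06,
        1.27372823e+00, -3.69035825e-02]), 'dq': array([-0.00031156, -0.00222945, -0.00221662,  0.0003228 , -0.00078227,
        0.00063063]), 'joint_efforts': array([ 7.83249970e-05, -5.03616321e+01, -3.58071399e+01,  7.30546354e-02,
        2.32552568e-02, -6.22993616e-05]), 'tool_pos': array([0.26243809, 0.62112835, 0.19965392]), 'ee_rot': array([-6.23726293e-01, -3.07858645e+00,  3.02656931e-03]), 'ft_force': array([-0.50326553, -0.0517563 ,  0.18998816]), 'torque': array([ 0.00797562, -0.01825639,  0.03446779]), 'opening': 1.0023457549376618}
```

View pics/scene0.png

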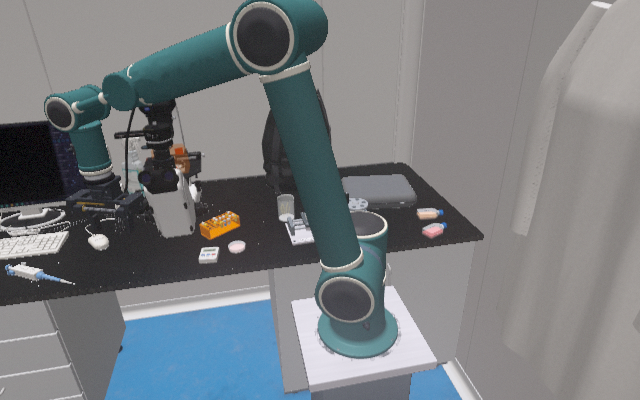

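View pics/top0.png

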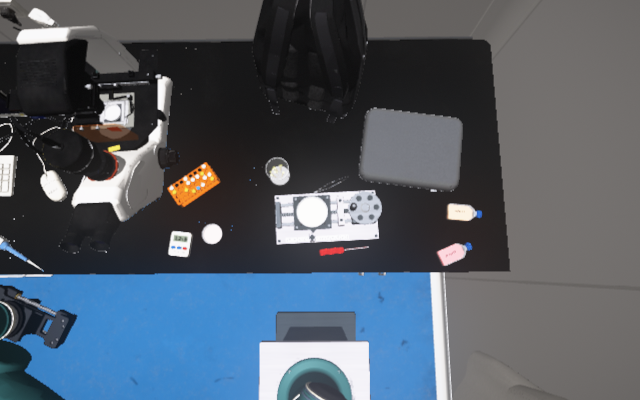

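Top view: the stage lies at about px (275–382, 190–245), with the wheel at about (365, 207) and the pointers near (312, 236). I'll enlarge that area.

```bash
python3 - <<'E'
import cv2
im=cv2.imread("pics/top0.png")
cv2.imwrite("pics/top0c.png",cv2.resize(im[180:260,268:395],None,fx=6,fy=6,interpolation=cv2.INTER_CUBIC))
im=cv2.imread("pics/scene0.png")
cv2.imwrite("pics/scene0c.png",cv2.resize(im[180:260,260:400],None,fx=5,fy=5,interpolation=cv2.INTER_CUBIC))
E
```

```text
(no output)
```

View pics/top0c.png

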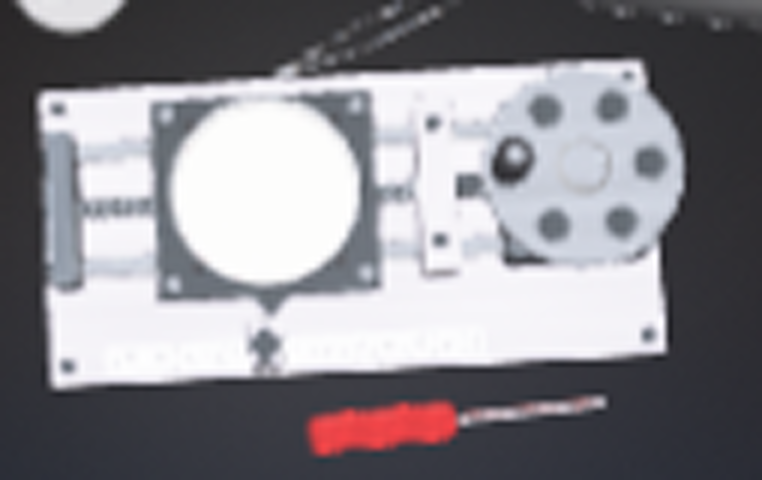

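View pics/scene0c.png

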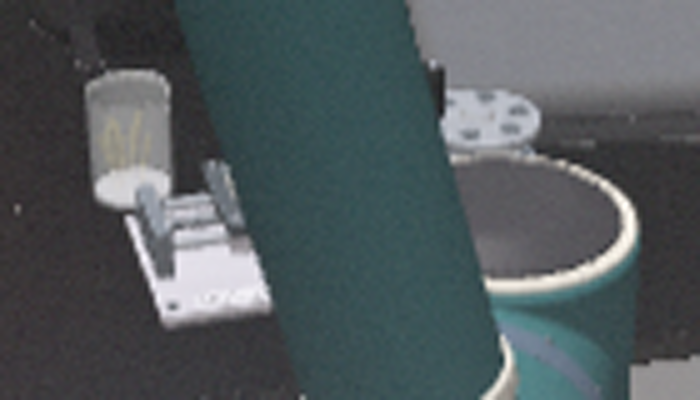

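```bash
cat > h.py <<'E'
from station import *
import numpy as np, cv2
from scipy.spatial.transform import Rotation as Ro
from scipy.optimize import least_squares
def ray(n,u,v):
    c=calibration(n); d=Ro.from_rotvec(c["rotation"]).apply([(u-c["cx"])/c["fx"],(v-c["cy"])/c["fy"],1.]); return c["position"],d
def at(n,u,v,z):
    p,d=ray(n,u,v); return p+d*(z-p[2])/d[2]
def proj(n,P):
    c=calibration(n); q=Ro.from_rotvec(c["rotation"]).inv().apply(np.asarray(P)-c["position"])
    return np.c_[c["fx"]*q[...,0]/q[...,2]+c["cx"], c["fy"]*q[...,1]/q[...,2]+c["cy"]]
def crop(u,v,f,u0,v0): return (u+.5)/f-.5+u0,(v+.5)/f-.5+v0
E
python3 - <<'E'
from h import *
C=lambda u,v:crop(u,v,6,268,180)
obs=[((-.0,0),None)]
corn=[((65,265),(38,92)),((65,-45),(640,60)),((-85,-45),(665,352)),((-85,265),(52,388))]
for zp in (0.006,0.01,0.015):
    M=np.array([[a/1000,b/1000,zp] for (a,b),_ in corn]+[[0,0,.094]])
    px=np.array([C(*c) for _,c in corn]+[C(586,165)])
    def f(p):
        W=np.c_[M[:,0]*np.cos(p[2])-M[:,1]*np.sin(p[2])+p[0],M[:,0]*np.sin(p[2])+M[:,1]*np.cos(p[2])+p[1],M[:,2]]
        return (proj("top",W)-px).ravel()
    r=least_squares(f,[.35,-.15,0]); print(zp,r.x,np.degrees(r.x[2]),np.round(r.fun,2))
p=r.x
S=lambda P:(np.array([[np.cos(p[2]),np.sin(p[2])],[-np.sin(p[2]),np.cos(p[2])]])@(P[:2]-p[:2]))*1000
for nm,c,z in (("hub",(586,165),.094),("griptop",(516,154),.142),("gripfoot",(508,170),.098),("ctip",(268,313),.053),("itip",(265,326),.053),("carr end R top",(378,190),.046),("carr L",(155,200),.046),("stop faceT",(419,200),.058),("stop faceT back",(457,200),.058)):
    P=at("top",*C(*c),z); print(nm,P.round(4),S(P).round(1))
c=sense(); print(Ro.from_rotvec(c["ee_rot"]).as_matrix().round(3))
E
```

```text
0.006 [ 0.5342145  -0.14738523  0.0486766 ] 2.7889635108298263 [ 0.47  0.44  0.14  0.13 -0.03 -0.06  0.05 -0.31 -0.59 -0.15]
0.01 [ 0.53385761 -0.14731772  0.04905039] 2.8103802753565645 [ 0.31  0.36  0.29 -0.01  0.16 -0.05 -0.09 -0.24 -0.61 -0.03]
0.015 [ 0.53341009 -0.14723311  0.049516  ] 2.8370579995653014 [ 0.1   0.25  0.48 -0.19  0.39 -0.04 -0.28 -0.15 -0.64  0.13]
hub [ 0.5338 -0.1491  0.094 ] [ 0.3 -1.8]
griptop [ 0.5318 -0.1117  0.142 ] [ 0.1 35.6]
gripfoot [ 0.5311 -0.1116  0.098 ] [-0.6 35.7]
ctip [0.4682 0.0033 0.053 ] [-57.7 153.5]
itip [0.4619 0.0048 0.053 ] [-63.9 155.4]
carr end R top [ 0.5294 -0.0515  0.046 ] [ 0.8 95.8]
carr L [0.5253 0.059  0.046 ] [  2.1 206.4]
stop faceT [ 0.5226 -0.0711  0.058 ] [-7.  76.6]
stop faceT back [ 0.5224 -0.0897  0.058 ] [-8.1 58. ]
[[-0.921  0.389 -0.001]
 [ 0.389  0.921 -0.002]
 [ 0.    -0.002 -1.   ]]
```

```bash
python3 - <<'E'
from h import *
ims=[snapshot("top").astype(float) for _ in range(6)]
im=np.mean(ims,0); np.save("top_start.npy",im)
g=im[225:246,300:326].mean(2)
np.set_printoptions(linewidth=220); print(np.std([i[225:246,300:326].mean(2) for i in ims],0).mean())
print("cols",np.arange(303,322))
for r in range(228,244): print(r,g[r-225,3:22].round().astype(int))
cv2.imwrite("pics/tipz.png",cv2.resize(np.clip(im[222:248,296:330],0,255).astype(np.uint8),None,fx=22,fy=22,interpolation=cv2.INTER_CUBIC))
E
```

```text
0.1894050247691161
cols [303 304 305 306 307 308 309 310 311 312 313 314 315 316 317 318 319 320 321]
228 [115 115 115 118 124 124 122 122 120 114 117 115 114 115 123 121 119 124 136]
229 [135 135 134 138 157 178 174 154 122 114 117 115 137 189 209 208 207 209 215]
230 [215 215 215 215 223 233 232 215 148 117 116 139 205 239 244 244 244 244 244]
231 [244 244 244 244 245 245 245 242 215 141 126 188 240 245 245 245 245 246 246]
232 [245 245 245 245 245 245 245 243 231 194 184 232 245 246 245 245 245 245 245]
233 [245 245 245 245 245 243 239 244 234 228 237 246 245 245 245 245 245 245 245]
234 [245 245 245 246 246 240 228 244 222 209 239 247 246 246 246 246 246 246 245]
235 [246 246 246 247 247 241 220 221 135 134 192 234 240 246 246 247 247 247 248]
236 [248 248 248 248 249 244 198 155 118 117 132 181 232 251 251 251 251 251 251]
237 [251 251 250 251 250 248 186 117 117 117 114 158 241 252 251 253 252 251 252]
238 [252 250 251 251 248 250 192 167 115 116 138 194 239 252 251 253 251 247 252]
239 [251 245 251 252 251 251 239 225 139 126 194 231 229 253 253 253 252 250 251]
240 [251 247 249 252 252 252 248 205 142 138 189 220 231 251 251 250 250 250 249]
241 [249 248 248 248 248 248 241 168 151 177 162 188 232 233 228 224 222 218 215]
242 [216 213 213 212 212 214 208 162 146 166 149 162 183 156 136 119 109  93  83]
243 [80 64 64 63 62 65 65 64 63 63 63 63 64 63 63 64 64 64 64]
```

View pics/tipz.png

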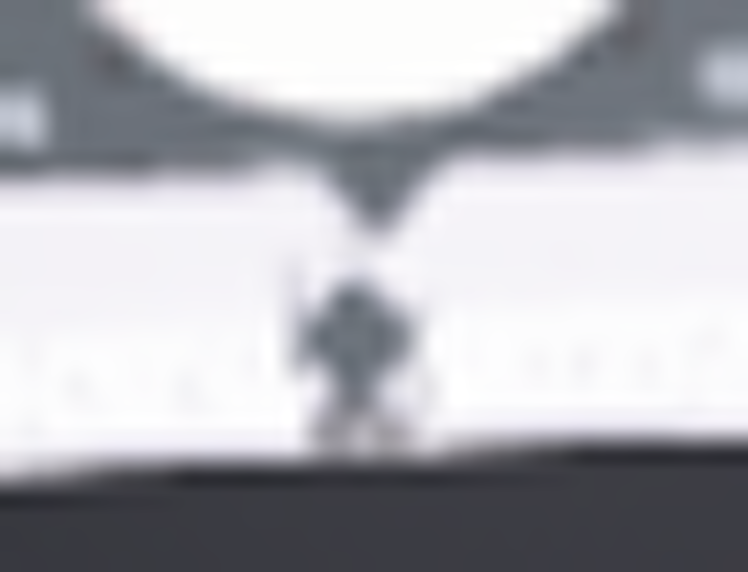

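{"method": "send_rows", "body": {"motion": [[-0.4,-0.4,0,0,0,0],[-0.9,-0.95,0,0,0,0],[-0.9,-0.95,0,0,0,0],[-0.9,-0.95,0,0,0,0],[-0.9,-0.95,0,0,0,0],[-0.9,-0.95,0,0,0,0],[-0.9,-0.95,0,0,0,0],[-0.9,-0.95,0,0,0,0],[-0.9,-0.95,0,0,0,0],[-0.9,-0.95,0,0,0,0],[-0.9,-0.95,0,0,0,0],[-0.9,-0.95,0,0,0,0]], "jaw": 0.7, "newtons": 15}}

```text
time_s: 1.4
tool_pos: [0.3944, 0.2693, 0.201]
ee_rot: [0.624, 3.078, 0.0]
ft_force: [0.1, 0.1, 0.0]
opening: 0.698
```

{"method": "send_rows", "body": {"motion": [[-0.9,-0.95,0,0,0,0],[-0.9,-0.95,0,0,0,0],[-0.9,-0.95,0,0,0,0],[-0.9,-0.95,0,0,0,0],[-0.9,-0.95,0,0,0,0],[-0.9,-0.95,0,0,0,0],[-0.9,-0.95,0,0,0,0],[-0.9,-0.95,0,0,0,0],[-0.9,-0.95,0,0,0,0],[-0.9,-0.95,0,0,0,0],[-0.9,-0.95,0,0,0,0],[-0.5,-0.5,0,0,0,0]]}}

```text
time_s: 2.4
tool_pos: [0.5274, -0.0855, 0.201]
ee_rot: [0.627, 3.077, -0.002]
ft_force: [0.3, -0.2, -0.2]
opening: 0.703
```

{"method": "send_rows", "body": {"motion": [[0,0,0,0,0,-0.74],[0,0,0,0,0,-0.9],[0,0,0,0,0,-0.9],[0,0,0,0,0,-0.9],[0,0,0,0,0,-0.9],[0,0,0,0,0,-0.8],[0,0,0,0,0,0],[0,0,0,0,0,0]]}}

```text
time_s: 3.07
tool_pos: [0.5267, -0.0821, 0.2009]
ee_rot: [-0.073, 3.141, -0.0]
ft_force: [0.5, 0.3, -0.3]
opening: 0.702
```

```bash
python3 - <<'E'
from h import *
im=snapshot("top"); s=snapshot("scene")
a=cv2.resize(im[150:260,250:400],None,fx=5,fy=5,interpolation=cv2.INTER_CUBIC)
cv2.imwrite("pics/t1.png",a); cv2.imwrite("pics/s1.png",cv2.resize(s[170:260,250:410],None,fx=5,fy=5,interpolation=cv2.INTER_CUBIC))
print(sense()["joints"].round(3))
# hub ellipse refine from start image
st=np.load("top_start.npy").astype(np.uint8)
c=crop(586,165,6,268,180)
def F(p,want=False):
    th=np.radians(np.arange(0,360,3)); res=[]
    for r in np.arange(40,58,.5):
        W=np.c_[p[0]+r/1000*np.cos(th),p[1]+r/1000*np.sin(th),np.full(len(th),.094)]
        q=proj("top",W).astype(np.float32)
        res.append(cv2.remap(st,q[:,0].reshape(1,-1),q[:,1].reshape(1,-1),cv2.INTER_LINEAR)[0].astype(float).mean(1))
    return th,np.array(res)
p=np.array([.5338,-.1485])
for it in range(4):
    th,R=F(p); rs=np.arange(40,58,.5); gr=np.gradient(R,axis=0)
    # darkest edges only: dark background side (x>0 side stage top, and y<0)
    k=np.abs(gr[4:]).argmax(0)+4; rad=rs[k]
    A=np.c_[np.cos(th),np.sin(th),np.ones(len(th))]; w=np.abs(rad-48)<4
    sol=np.linalg.lstsq(A[w],rad[w],rcond=None)[0]; p=p+sol[:2]/1000; print(p,sol,w.sum())
E
```

```text
[-0.201 -0.005  1.906 -0.     1.241 -1.819]
[ 0.53405343 -0.14741087] [ 0.25342787  1.08913044 48.51217988] 75
[ 0.5337744  -0.14676097] [-0.27903035  0.64989832 49.03719204] 73
[ 0.53398025 -0.14671881] [2.05853688e-01 4.21596582e-02 4.91171112e+01] 74
[ 0.53418637 -0.14671851] [2.06122126e-01 2.99231175e-04 4.88883359e+01] 75
```

View pics/t1.png

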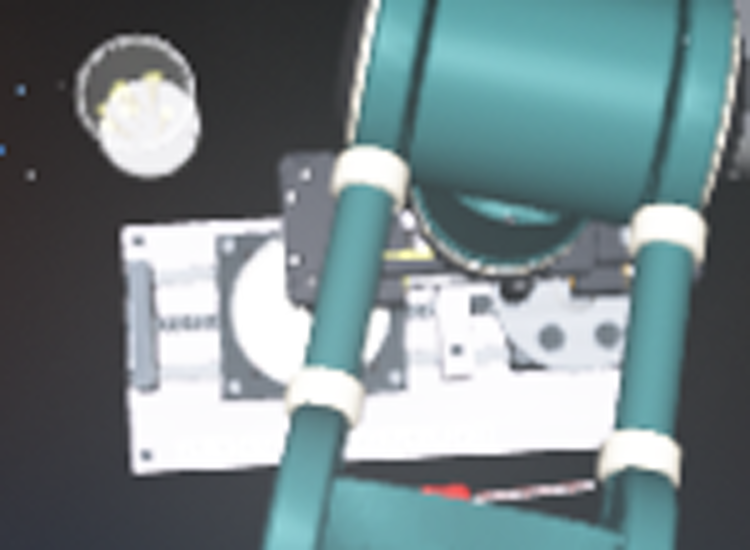

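View pics/s1.png

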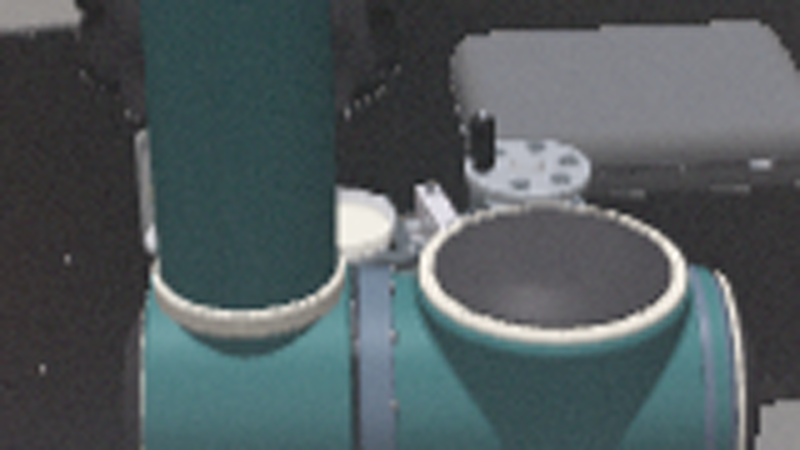

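```bash
python3 - <<'E'
from h import *
print(proj("scene",np.array([[.5315,-.1118,.142],[.5315,-.1118,.098],[.5338,-.148,.094]])), crop(484,113,5,250,170),crop(484,168,5,250,170),crop(534,168,5,250,170))
for y in(-.1118,-.1125,-.1135):
  for x in (.5295,.5315,.5335): print(x,y,proj("top",np.array([[x,y,.142],[x,y,.098]])).round(2).tolist())
im=np.load("top_start.npy").mean(2); np.set_printoptions(linewidth=200)
print(im[200:214,346:362].round().astype(int))
E
```

```text
[[346.10936608 192.94361157]
 [345.99874584 203.45198734]
 [355.05013596 203.07055223]] (346.4, 192.2) (346.4, 203.2) (356.4, 203.2)
0.5295 -0.1118 [[353.65, 206.07], [352.34, 208.46]]
0.5315 -0.1118 [[353.63, 205.35], [352.32, 207.76]]
0.5335 -0.1118 [[353.62, 204.63], [352.3, 207.07]]
0.5295 -0.1125 [[353.91, 206.07], [352.58, 208.46]]
0.5315 -0.1125 [[353.89, 205.35], [352.57, 207.76]]
0.5335 -0.1125 [[353.87, 204.62], [352.55, 207.07]]
0.5295 -0.1135 [[354.27, 206.06], [352.93, 208.45]]
0.5315 -0.1135 [[354.25, 205.34], [352.92, 207.76]]
0.5335 -0.1135 [[354.24, 204.62], [352.9, 207.06]]
[[222 206 220 218 204 209 210 210 210 211 198 143 121 138 155 196]
 [212 212 209 209 221 212 212 213 213 213 210 194 178 190 197 214]
 [207 208 205 201 213 205 180 179 179 202 214 214 214 214 214 214]
 [233 233 231 218 205 162 100 107 111 150 191 213 213 213 213 212]
 [248 246 236 221 190  93 109 163 158 110 145 214 214 214 212 208]
 [249 244 217 204 156  72 141 210 201 143 121 201 214 214 212 207]
 [249 244 218 193  92  69 122 180 179 132 105 183 214 214 212 209]
 [248 244 217 188  67  63  82 107 112  78 118 197 213 213 211 209]
 [226 223 216 187  64  56  60  66  65  82 157 211 211 211 209 207]
 [123 136 186 192 110  56  55  56  66 126 195 210 210 210 209 204]
 [116 114 153 211 170 117 110 108 154 180 208 208 208 208 208 203]
 [114 125 169 206 201 184 179 179 206 206 206 206 207 206 207 206]
 [132 160 164 176 207 207 207 207 207 207 208 208 209 209 209 210]
 [222 230 214 187 211 211 211 212 212 212 213 213 213 214 214 214]]
```

{"method": "send_rows", "body": {"motion": [[-0.07,-0.6,0,0,0,0],[-0.08,-0.6,0,0,0,0],[0,0,0.4,0,0,0],[0,0,0.8,0,0,0],[0,0,0.8,0,0,0],[0,0,0.6,0,0,0],[0,0,0.5,0,0,0],[0,0,0.4,0,0,0],[0,0,0.3,0,0,0],[0,0,0,0,0,0]], "jaw": 0.5}}

```text
time_s: 4.0
tool_pos: [0.5312, -0.1109, 0.1039]
ee_rot: [0.076, -3.138, -0.001]
ft_force: [-0.2, 0.4, -0.2]
opening: 0.503
```

```bash
python3 - <<'E'
from h import *
print({k:np.round(v,4) for k,v in sense().items()})
im=snapshot("top"); s=snapshot("scene")
cv2.imwrite("pics/t2.png",cv2.resize(im[170:260,260:400],None,fx=5,fy=5,interpolation=cv2.INTER_CUBIC))
cv2.imwrite("pics/s2.png",cv2.resize(s[150:240,270:410],None,fx=5,fy=5,interpolation=cv2.INTER_CUBIC))
E
```

```text
{'time_s': np.float64(4.0), 'joints': array([-2.5180e-01,  9.9200e-02,  1.9848e+00,  1.0000e-04,  1.0606e+00,
       -1.8713e+00]), 'dq': array([-0.0031, -0.019 , -0.0274, -0.0006,  0.0238, -0.0031]), 'joint_efforts': array([-9.60000e-03, -3.83626e+01, -3.31591e+01, -3.17000e-02,
       -1.81500e-01,  3.60000e-03]), 'tool_pos': array([ 0.5312, -0.1109,  0.1039]), 'ee_rot': array([ 7.6300e-02, -3.1378e+00, -1.4000e-03]), 'ft_force': array([-0.2176,  0.3915, -0.1879]), 'torque': array([ 0.028 , -0.0078, -0.0002]), 'opening': np.float64(0.5026)}
```

View pics/s2.png

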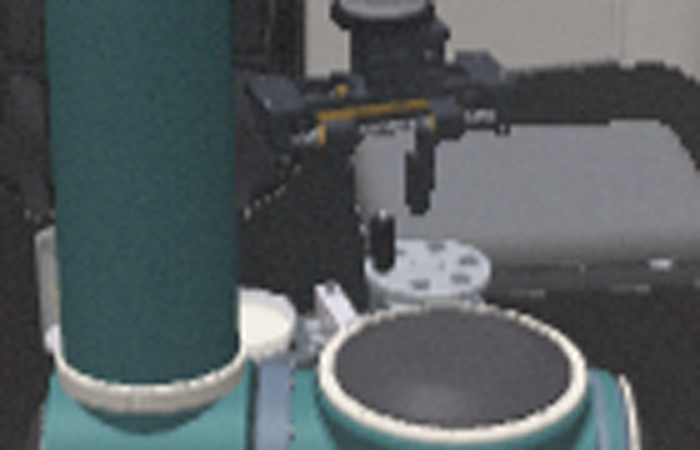

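View pics/t2.png

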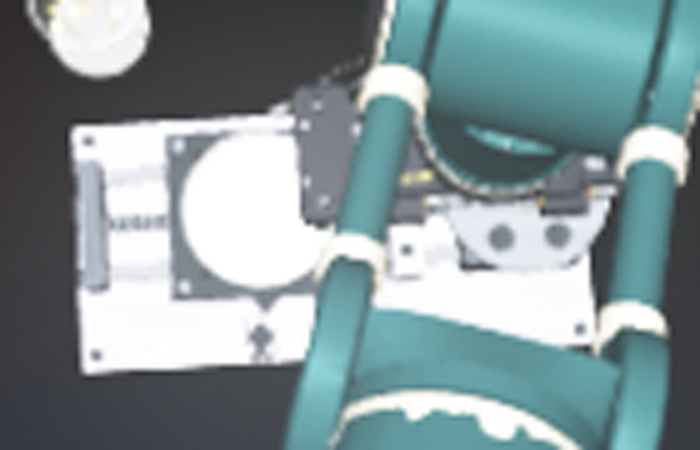

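```bash
python3 - <<'E'
from h import *
s=snapshot("scene"); q=sense(); print(q["time_s"],q["tool_pos"])
cv2.imwrite("pics/s3.png",cv2.resize(s[150:240,270:410],None,fx=5,fy=5,interpolation=cv2.INTER_CUBIC))
p=q["tool_pos"]
for dy in (-.044,-.022,0,.022,.044): print(dy,(proj("scene",np.array([[p[0],p[1]+dy,p[2]]]))-[270,150])*5)
E
```

```text
4.15 [ 0.53315292 -0.11154842  0.10653251]
-0.044 [[435.4169075  249.89659649]]
-0.022 [[407.37586993 253.06759314]]
0 [[379.20224706 256.25358309]]
0.022 [[350.8950963  259.45467292]]
0.044 [[322.45346612 262.67097024]]
```

View pics/s3.png

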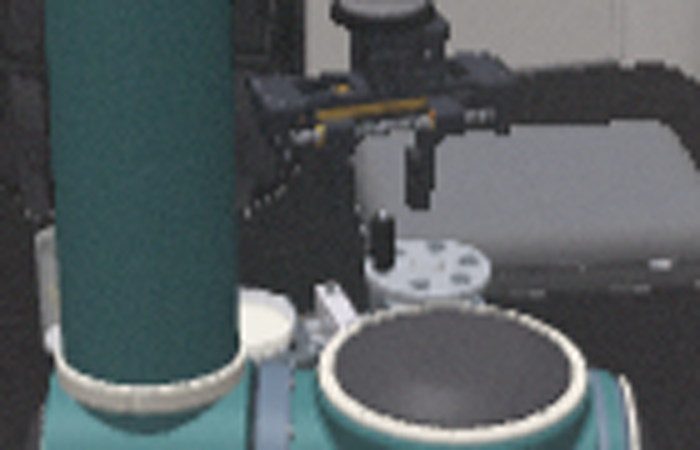

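```bash
python3 - <<'E'
from h import *
q=sense(); p=q["tool_pos"]; R=Ro.from_rotvec(q["ee_rot"])
im=cv2.imread("pics/t2.png"); s=cv2.imread("pics/s3.png")
for img,n,o in ((im,"top",(260,170)),(s,"scene",(270,150))):
    def pt(l): return tuple(int(x) for x in ((proj(n,(p+R.apply([l]))[0][None])[0]-o+.5)*5))
    for z,col in ((-.064,(0,0,255)),(-.064-.05,(0,255,255))):
        c=[pt([a,b,z]) for a,b in((.0375,.0935),(.0375,-.0935),(-.0375,-.0935),(-.0375,.0935))]
        for i in range(4): cv2.line(img,c[i],c[(i+1)%4],col,1)
    for sg in(-1,1):
        cv2.line(img,pt([0,sg*.022,0]),pt([0,sg*.022,-.06]),(0,255,0),1)
        cv2.line(img,pt([0,sg*.0395,0]),pt([0,sg*.0395,-.06]),(0,255,0),1)
cv2.imwrite("pics/ov.png",np.vstack([im,s])[:,:] if 0 else np.hstack([im[:,200:700],s[:,200:500]]))
E
```

```text
(no output)
```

View pics/ov.png

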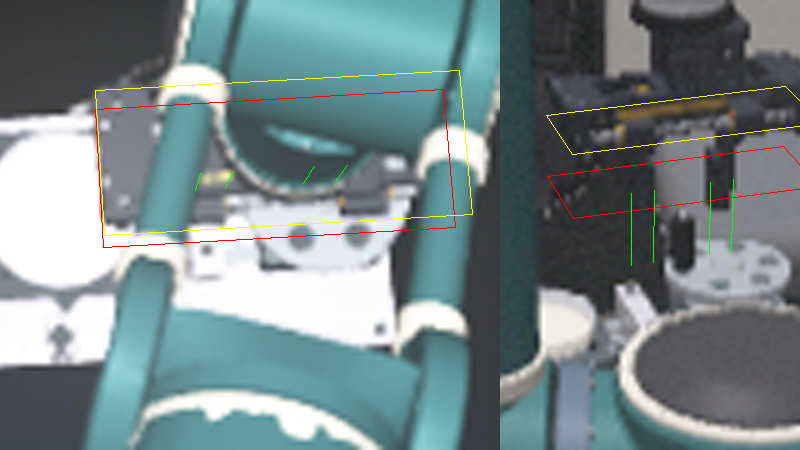

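```bash
python3 - <<'E'
from h import *
s=cv2.imread("pics/scene0.png")
p=np.array([.2624,.6211,.1997]);R=Ro.from_rotvec([-.6237,-3.0786,.003])
o=(30,120);f=6
img=cv2.resize(s[120:230,30:160],None,fx=f,fy=f,interpolation=cv2.INTER_CUBIC)
img=cv2.convertScaleAbs(img,alpha=1.8,beta=20)
def pt(l): return tuple(int(x) for x in ((proj("scene",(p+R.apply([l]))[0][None])[0]-o+.5)*f))
for z,col in ((-.064,(0,0,255)),(-.064-.05,(0,255,255))):
    c=[pt([a,b,z]) for a,b in((.0375,.0935),(.0375,-.0935),(-.0375,-.0935),(-.0375,.0935))]
    for i in range(4): cv2.line(img,c[i],c[(i+1)%4],col,1)
for sg in(-1,1):
    cv2.line(img,pt([0,sg*.044,0]),pt([0,sg*.044,-.06]),(0,255,0),1)
    cv2.line(img,pt([0,sg*.0615,0]),pt([0,sg*.0615,-.06]),(0,255,0),1)
cv2.imwrite("pics/ov0.png",img)
E
```

```text
(no output)
```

View pics/ov0.png

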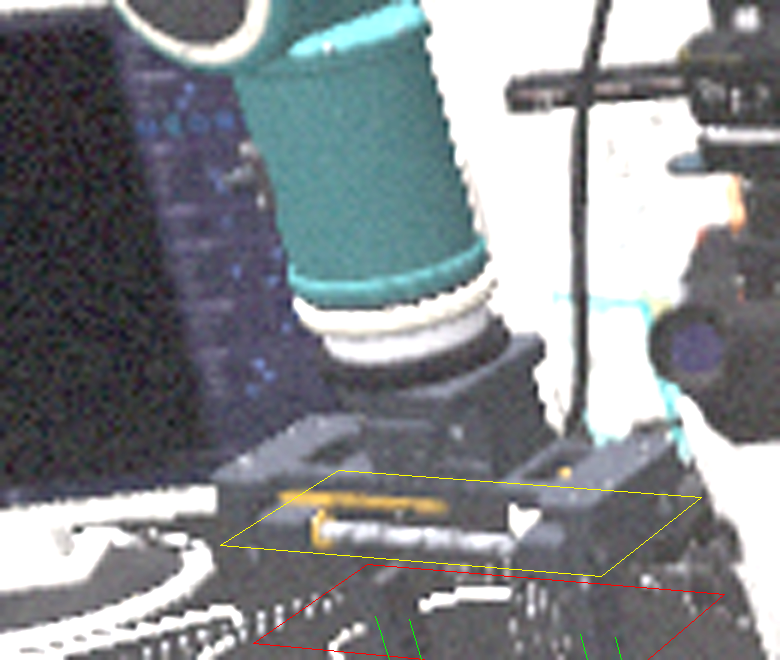

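The two cameras agree about the stage. But the fingers look about 40 mm higher in the picture than the reported TCP. I'll close gently to test this: the jaw should stop near 0.20 if the grip is between the pads.

{"method": "send_rows", "body": {"motion": [[0,0,0,0,0,0],[0,0,0,0,0,0],[0,0,0,0,0,0],[0,0,0,0,0,0]], "jaw": 0.3, "newtons": 8}}

```text
time_s: 4.48
tool_pos: [0.5329, -0.1116, 0.1064]
ee_rot: [-0.077, 3.14, -0.0]
ft_force: [-0.2, 0.8, 0.6]
opening: 0.299
```

{"method": "send_rows", "body": {"motion": [[0,0,0,0,0,0],[0,0,0,0,0,0],[0,0,0,0,0,0],[0,0,0,0,0,0]], "jaw": 0.12, "newtons": 8}}

```text
time_s: 4.82
tool_pos: [0.5325, -0.1115, 0.1058]
ee_rot: [-0.076, 3.141, -0.0]
ft_force: [-0.1, 0.2, -0.9]
opening: 0.118
```

```bash
python3 - <<'E'
from h import *
q=sense(); print(q["time_s"],q["tool_pos"],q["opening"],q["ft_force"],q["torque"])
s=snapshot("scene"); 
cv2.imwrite("pics/s4.png",cv2.resize(s[150:240,270:410],None,fx=5,fy=5,interpolation=cv2.INTER_CUBIC))
E
```

```text
4.8167 [ 0.53248755 -0.11148284  0.1058159 ] 0.11834086642060777 [-0.12385078  0.18491317 -0.93818684] [ 0.00834598 -0.04969164  0.01742943]
```

View pics/s4.png

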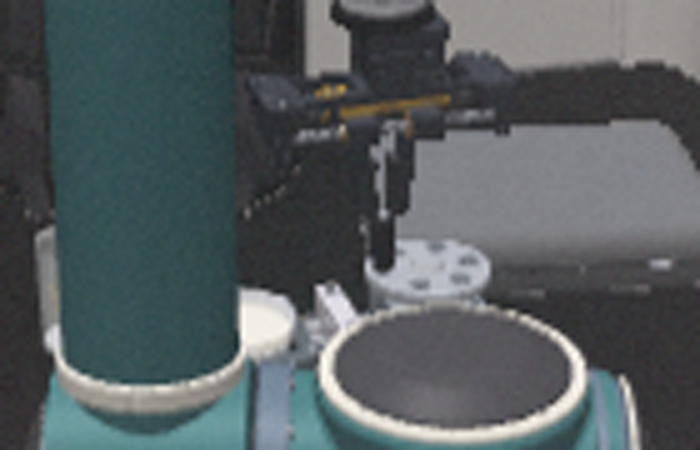

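```bash
python3 - <<'E'
from h import *
q=sense(); R=Ro.from_rotvec(q["ee_rot"])
t=snapshot("top"); s=snapshot("scene"); q=sense()
outs=[]
for dx,dz in ((0,.037),(.01,.032)):
  p=q["tool_pos"]+[dx,0,dz]
  for src,n,o,sz in ((t,"top",(300,165),(80,55)),(s,"scene",(310,155),(80,55))):
    f=5
    img=cv2.resize(src[o[1]:o[1]+sz[1],o[0]:o[0]+sz[0]],None,fx=f,fy=f,interpolation=cv2.INTER_CUBIC)
    img=cv2.convertScaleAbs(img,alpha=1.5,beta=15)
    def pt(l): return tuple(int(x) for x in ((proj(n,(p+R.apply([l]))[0][None])[0]-o+.5)*f))
    for z,col in ((-.064,(0,0,255)),(-.064-.04,(0,255,255))):
        c=[pt([a,b,z]) for a,b in((.0375,.0935),(.0375,-.0935),(-.0375,-.0935),(-.0375,.0935))]
        for i in range(4): cv2.line(img,c[i],c[(i+1)%4],col,1)
    for sg in(-1,1):
        for w in (.005,.0225):
            cv2.line(img,pt([0,sg*w,0]),pt([0,sg*w,-.06]),(0,255,0),1)
    outs.append(img)
cv2.imwrite("pics/ov1.png",np.vstack([np.hstack(outs[:2]),np.hstack(outs[2:])]))
E
```

```text
(no output)
```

View pics/ov1.png

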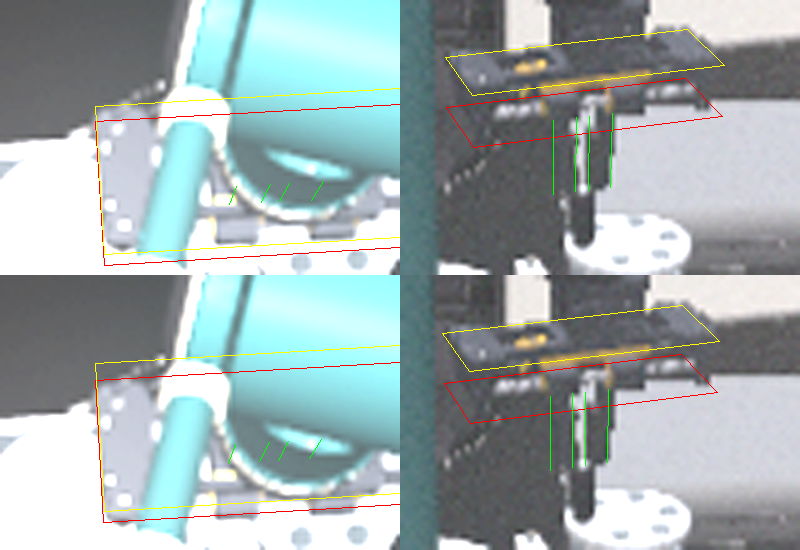

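The jaw closed to 0.118 on nothing. Overlays in both views show the real fingertips about 37 mm above the reported TCP, with x and y correct. I'll open and go down by that amount while watching the force.

{"method": "send_rows", "body": {"motion": [[0,0,0,0,0,0],[0,0,0,0,0,0],[0,0,0,0,0,0],[0,0,0.2,0,0,0],[0,0,0.3,0,0,0],[0,0,0.3,0,0,0],[0,0,0.2,0,0,0],[0,0,0,0,0,0]], "jaw": 0.5, "newtons": 10}}

```text
time_s: 5.63
tool_pos: [0.5309, -0.111, 0.0786]
ee_rot: [0.076, -3.137, -0.002]
ft_force: [-0.7, -0.3, -0.1]
opening: 0.5
```

{"method": "send_rows", "body": {"motion": [[0,0,0.2,0,0,0],[0,0,0.15,0,0,0],[0,0,0.1,0,0,0],[0,0,0,0,0,0]]}}

```text
time_s: 5.97
tool_pos: [0.532, -0.1113, 0.0688]
ee_rot: [0.077, -3.14, -0.0]
ft_force: [-0.1, -0.4, -0.0]
opening: 0.503
```

```bash
python3 - <<'E'
from h import *
s=snapshot("scene"); q=sense(); print(q["time_s"],q["tool_pos"],q["ft_force"])
cv2.imwrite("pics/s5.png",cv2.resize(s[160:220,300:390],None,fx=8,fy=8,interpolation=cv2.INTER_CUBIC))
E
```

```text
6.0167 [ 0.53225618 -0.11141235  0.06920988] [ 0.8330716  -0.05029383  0.37939875]
```

View pics/s5.png

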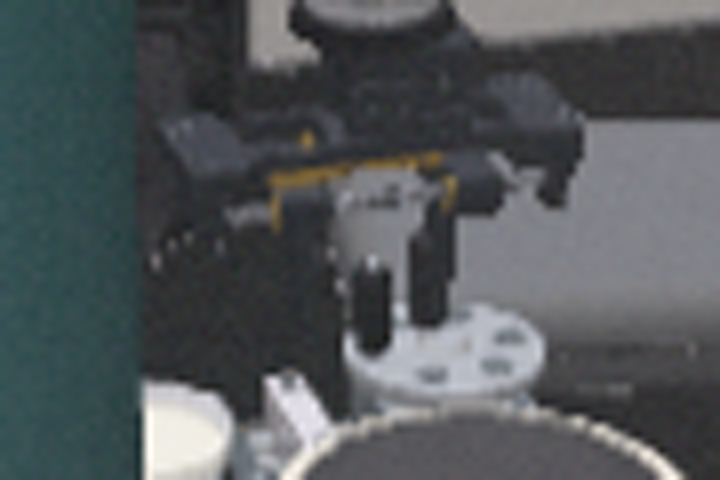

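{"method": "send_rows", "body": {"motion": [[0,0,0,0,0,0],[0,0,0,0,0,0],[0,0,0,0,0,0],[0,0,0,0,0,0],[0,0,0,0,0,0],[0,0,0,0,0,0]], "jaw": 0.1, "newtons": 14}}

```text
time_s: 6.52
tool_pos: [0.5329, -0.1129, 0.0699]
ee_rot: [-0.077, 3.14, -0.004]
ft_force: [0.1, -5.4, -0.3]
opening: 0.196
```

```bash
python3 - <<'E'
from h import *
for _ in range(3):
    q=sense(); print(q["time_s"],q["tool_pos"].round(4),q["ft_force"].round(2),q["opening"]); snapshot("top")
E
```

```text
6.5167 [ 0.5329 -0.1129  0.0699] [ 0.06 -5.43 -0.33] 0.1964712681543478
6.5667 [ 0.5329 -0.1129  0.0699] [-0.1  -5.33 -0.73] 0.19543298304315235
6.6167 [ 0.5329 -0.1129  0.0699] [-0.14 -4.33 -0.03] 0.2003058021622033
```

{"method": "send_rows", "body": {"motion": [[0,-0.06,0,0,0,0],[0.25,-0.022,0,0,0,0],[0.242,-0.065,0,0,0,0],[0.227,-0.106,0,0,0,0],[0.206,-0.144,0,0,0,0],[0.177,-0.177,0,0,0,0],[0.144,-0.206,0,0,0,0],[0.106,-0.227,0,0,0,0],[0.065,-0.242,0,0,0,0],[0.022,-0.25,0,0,0,0],[0,0,0,0,0,0]]}}

```text
time_s: 7.58
tool_pos: [0.4986, -0.152, 0.0699]
ee_rot: [-0.075, 3.14, -0.001]
ft_force: [1.2, -1.0, 2.3]
opening: 0.2
```

```bash
python3 - <<'E'
from h import *
for _ in range(3):
    q=sense(); print(q["time_s"],q["tool_pos"].round(4),q["ft_force"].round(2),q["opening"],q["ee_rot"].round(3)); t=snapshot("top")
cv2.imwrite("pics/t6.png",cv2.resize(t[180:260,268:395],None,fx=6,fy=6,interpolation=cv2.INTER_CUBIC))
E
```

```text
7.5833 [ 0.4986 -0.152   0.0699] [ 1.22 -1.    2.28] 0.1998417749008955 [-7.50e-02  3.14e+00 -1.00e-03]
7.6333 [ 0.4986 -0.1518  0.0698] [ 1.44 -0.78  2.86] 0.19816071055093173 [-7.50e-02  3.14e+00 -1.00e-03]
7.6833 [ 0.4986 -0.1515  0.0698] [ 1.   -0.34  3.95] 0.20081227229466522 [-7.600e-02  3.141e+00 -1.000e-03]
```

View pics/t6.png

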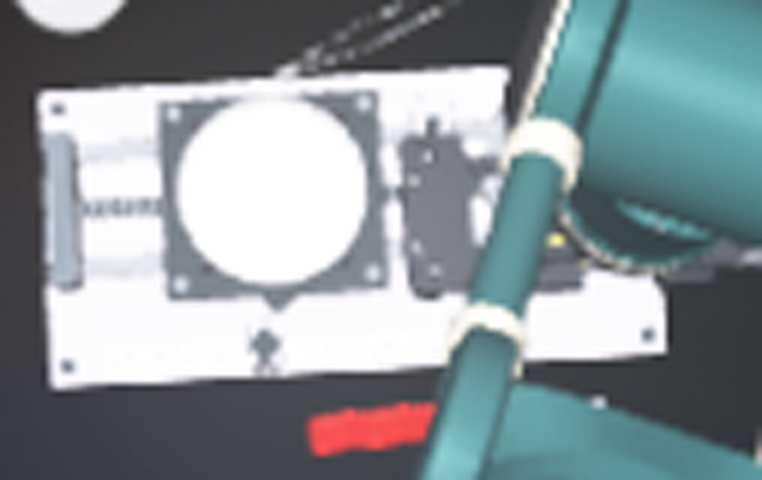

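{"method": "send_rows", "body": {"motion": [[-0.022,-0.25,0,0,0,0],[-0.065,-0.242,0,0,0,0],[-0.106,-0.227,0,0,0,0],[-0.144,-0.206,0,0,0,0],[-0.177,-0.177,0,0,0,0],[-0.206,-0.144,0,0,0,0],[-0.227,-0.106,0,0,0,0],[-0.242,-0.065,0,0,0,0],[-0.25,-0.022,0,0,0,0],[0,0,0,0,0,0]]}}

```text
time_s: 8.57
tool_pos: [0.5365, -0.1848, 0.0698]
ee_rot: [0.077, -3.14, -0.001]
ft_force: [0.3, 1.2, 5.6]
opening: 0.199
```

```bash
cat >> h.py <<'E'
def prof(im):
    """col centroid of carriage pointer relative etc: shift of carriage vs start image by template match, in px along image x"""
    st=np.load("top_start.npy").mean(2).astype(np.float32); g=im.mean(2).astype(np.float32)
    # carriage left portion: rows 196-231, cols 290-318
    best=None
    xs=np.arange(-3,12,.05)
    def sc(box):
        r0,r1,c0,c1=box; T=st[r0:r1,c0:c1]; yy,xx=np.mgrid[r0:r1,c0:c1].astype(np.float32)
        e=[((cv2.remap(g,xx+np.float32(s),yy-np.float32(s*SL),cv2.INTER_CUBIC)-T)**2).mean() for s in xs]
        return xs[int(np.argmin(e))],min(e)
    return [sc(b) for b in ((198,224,290,300),(228,233,305,322))]
SL=0.055
E
python3 - <<'E'
from h import *
for _ in range(3):
    q=sense(); print(q["time_s"],q["tool_pos"].round(4),q["ft_force"].round(2),q["opening"]); t=snapshot("top")
print(prof(t.astype(float)), prof(cv2.imread("pics/top0.png").astype(float)))
# px per mm along stage y at carriage height
h=np.array([.5338,-.149]);a=np.radians(2.75);ex=np.array([np.cos(a),np.sin(a)]);ey=np.array([-np.sin(a),np.cos(a)])
W=lambda x,y,z:np.r_[h+ex*x/1000+ey*y/1000,z]
P=proj("top",np.array([W(-60,150,.053),W(-60,140,.053),W(-70,150,.053)]));print(P,(P[1]-P[0])/10,P[2]-P[0])
E
```

```text
8.5667 [ 0.5365 -0.1848  0.0698] [0.29 1.18 5.56] 0.19934099398709446
8.6167 [ 0.5364 -0.1848  0.0698] [0.58 0.91 5.21] 0.195909936022228
8.6667 [ 0.5363 -0.1848  0.0698] [1.51 0.75 5.72] 0.19687306289465176
[(np.float64(2.4999999999999805), np.float32(240.12242)), (np.float64(2.59999999999998), np.float32(308.3554))] [(np.float64(-1.0658141036401503e-14), np.float32(0.08913818)), (np.float64(-1.0658141036401503e-14), np.float32(0.07160467))]
[[314.06841682 232.26761592]
 [317.47743801 232.07767967]
 [314.25537938 235.67863384]] [ 0.34090212 -0.01899363] [0.18696256 3.41101792]
```

{"method": "send_rows", "body": {"motion": [[-0.25,0.022,0,0,0,0],[-0.242,0.065,0,0,0,0],[-0.227,0.106,0,0,0,0],[-0.206,0.144,0,0,0,0],[-0.177,0.177,0,0,0,0],[-0.144,0.206,0,0,0,0],[-0.106,0.227,0,0,0,0],[-0.065,0.242,0,0,0,0],[0,0,0,0,0,0]]}}

```text
time_s: 9.47
tool_pos: [0.5703, -0.1527, 0.0698]
ee_rot: [-0.078, 3.141, 0.0]
ft_force: [0.6, 0.2, 4.5]
opening: 0.194
```

```bash
cat > fs.py <<'E'
from h import *
F=[];
for _ in range(4):
    q=sense(); F.append(np.r_[q["tool_pos"],q["ft_force"]]); t=snapshot("top")
m=np.mean(F,0); hub=np.array([.5345,-.1495]); a=np.radians(2.66)
d=m[:2]-hub; sx=d@[np.cos(a),np.sin(a)]; sy=d@[-np.sin(a),np.cos(a)]
phi=np.degrees(np.arctan2(-sx,sy))%360
T=np.array([-np.cos(np.radians(phi)),-np.sin(np.radians(phi))]) # stage tangent (ccw)
Tw=np.array([T[0]*np.cos(a)-T[1]*np.sin(a),T[0]*np.sin(a)+T[1]*np.cos(a)])
rad=d/np.linalg.norm(d)
print("t",q["time_s"],"pos",m[:3].round(4),"F",m[3:].round(2),"phi",phi.round(1),"r",(np.linalg.norm(d)*1e3).round(1),"Ftan(ccw+)",(m[3:5]@Tw).round(2),"Frad",(m[3:5]@rad).round(2),"std",np.std(F,0)[3:5].round(2))
print([ (round(float(a),2),float(b)) for a,b in prof(t.astype(float))])
cv2.imwrite("pics/cur.png",cv2.resize(t[180:260,268:395],None,fx=6,fy=6,interpolation=cv2.INTER_CUBIC))
E
python3 fs.py
```

```text
t 9.6167 pos [ 0.5703 -0.1528  0.0698] F [0.93 0.6  5.11] phi 262.1 r 36.0 Ftan(ccw+) 0.69 Frad 0.87 std [0.41 0.22]
[(3.8, 365.61846923828125), (3.7, 349.17352294921875)]
```

View pics/cur.png

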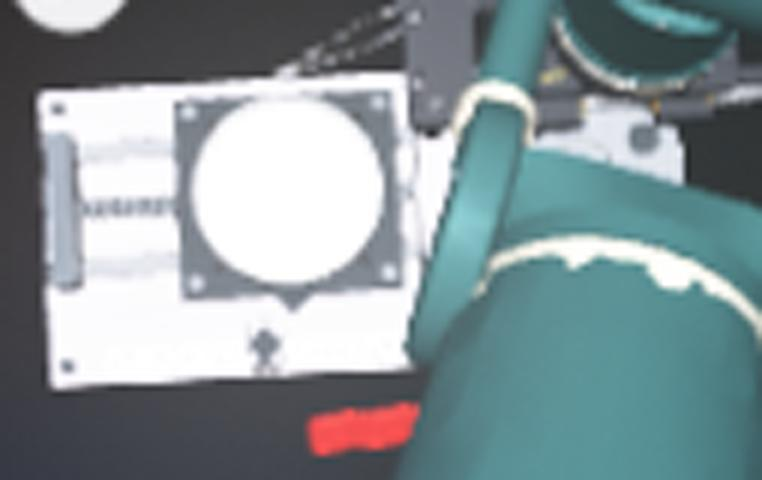

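```bash
python3 - <<'E'
from h import *
t=np.load("top_start.npy").astype(np.uint8)
cv2.imwrite("pics/gap.png",cv2.resize(t[194:230,324:352],None,fx=16,fy=16,interpolation=cv2.INTER_CUBIC))
E
```

```text
(no output)
```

View pics/gap.png

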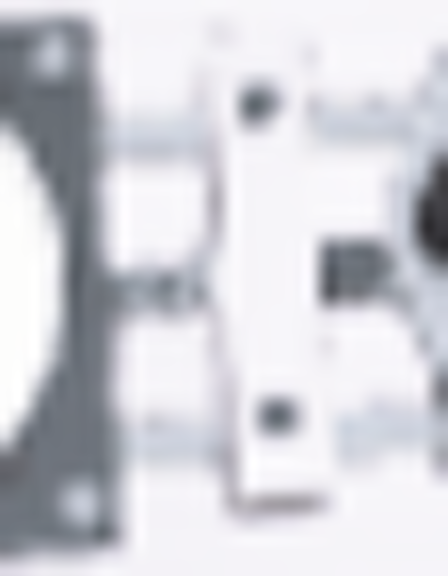

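Carriage travel so far is about 11 mm, close to what I expect for the nut. At this angle tool x points radially, so I can test how much side force a light 4 N grip lets through without turning the wheel.

{"method": "send_rows", "body": {"motion": [[0,0,0,0,0,0],[0,0,0,0,0,0],[-0.06,0,0,0,0,0],[-0.06,0,0,0,0,0],[0,0,0,0,0,0]], "newtons": 4}}

```text
time_s: 10.08
tool_pos: [0.5711, -0.1531, 0.0688]
ee_rot: [0.077, -3.137, -0.001]
ft_force: [-3.3, -0.4, 5.7]
opening: 0.201
```

```bash
python3 fs.py
```

```text
t 10.2333 pos [ 0.5711 -0.1531  0.0688] F [-2.94 -0.1   5.49] phi 261.8 r 36.8 Ftan(ccw+) -0.38 Frad -2.92 std [0.38 0.52]
[(3.8, 381.2480163574219), (3.7, 364.66156005859375)]
```

{"method": "send_rows", "body": {"motion": [[0.06,0,-0.03,0,0,0],[0.06,0,-0.03,0,0,0],[-0.011,0.125,0,0,0,0],[-0.011,0.125,0,0,0,0],[0.011,0.125,0,0,0,0],[0.011,0.125,0,0,0,0],[0,0,0,0,0,0]], "newtons": 4}}

```text
time_s: 10.87
tool_pos: [0.5683, -0.1398, 0.0702]
ee_rot: [0.077, -3.138, -0.002]
ft_force: [1.1, 0.4, -6.8]
opening: 0.2
```

```bash
python3 fs.py
```

```text
t 11.0167 pos [ 0.5683 -0.1399  0.0703] F [ 1.46  0.97 -6.37] phi 283.2 r 35.2 Ftan(ccw+) 0.53 Frad 1.67 std [0.31 0.42]
[(4.1, 404.5938720703125), (4.3, 385.81549072265625)]
```

{"method": "send_rows", "body": {"motion": [[0.011,0.04,0.03,0,0,0],[0.011,0.04,0,0,0,0]]}}

```text
time_s: 11.23
tool_pos: [0.5683, -0.1395, 0.0704]
ee_rot: [0.077, -3.14, 0.001]
ft_force: [0.5, -1.6, -5.4]
opening: 0.202
```

{"method": "send_rows", "body": {"motion": [[0.011,0.04,0,0,0,0],[0.011,0.04,0,0,0,0]]}}

```text
time_s: 11.4
tool_pos: [0.5677, -0.1373, 0.0703]
ee_rot: [0.076, -3.14, 0.001]
ft_force: [-0.3, -2.2, -2.9]
opening: 0.203
```

{"method": "send_rows", "body": {"motion": [[0.013,0.04,0,0,0,0],[0.014,0.04,0,0,0,0]]}}

```text
time_s: 11.57
tool_pos: [0.5669, -0.1352, 0.0703]
ee_rot: [0.077, -3.14, 0.0]
ft_force: [-1.7, -2.3, -2.7]
opening: 0.201
```

{"method": "send_rows", "body": {"motion": [[0.015,0.039,0,0,0,0],[0.016,0.039,0,0,0,0]]}}

```text
time_s: 11.73
tool_pos: [0.5661, -0.1332, 0.0703]
ee_rot: [0.077, -3.14, 0.0]
ft_force: [-1.8, -3.3, -2.9]
opening: 0.201
```

{"method": "send_rows", "body": {"motion": [[0.026,0.034,0,0,0,0],[0.026,0.034,0,0,0,0]]}}

```text
time_s: 11.9
tool_pos: [0.5652, -0.1314, 0.0704]
ee_rot: [-0.077, 3.14, -0.0]
ft_force: [-0.6, -1.6, -3.7]
opening: 0.202
```

{"method": "send_rows", "body": {"motion": [[0.019,0.037,0,0,0,0],[0.02,0.037,0,0,0,0]]}}

```text
time_s: 12.07
tool_pos: [0.5641, -0.1296, 0.0704]
ee_rot: [-0.077, 3.14, -0.0]
ft_force: [-0.5, -2.6, -2.7]
opening: 0.202
```

```bash
cat > ft.py <<'E'
import sys,numpy as np
# x y fx fy -> phi, r, Ftan, Frad
hub=np.array([.5345,-.1495]);a=np.radians(2.66)
v=list(map(float,sys.argv[1:]))
for i in range(0,len(v),4):
    d=np.array(v[i:i+2])-hub; s=np.array([d@[np.cos(a),np.sin(a)],d@[-np.sin(a),np.cos(a)]])
    F=np.array(v[i+2:i+4])-[0.6,0.2]; R=d/np.linalg.norm(d); T=np.array([-R[1],R[0]])
    print("phi %.1f r %.1f Ftan %.2f Frad %.2f"%(np.degrees(np.arctan2(-s[0],s[1]))%360,np.linalg.norm(d)*1e3,F@T,F@R))
E
python3 ft.py .5677 -.1373 -.3 -2.2 .5669 -.1352 -1.7 -2.3 .5661 -.1332 -1.8 -3.3
```

```text
phi 287.5 r 35.4 Ftan -1.94 Frad -1.67
phi 291.2 r 35.4 Ftan -1.36 Frad -3.11
phi 294.6 r 35.6 Ftan -2.01 Frad -3.74
```

{"method": "send_rows", "body": {"motion": [[0.023,0.035,0,0,0,0],[0.023,0.035,0,0,0,0]]}}

```text
time_s: 12.23
tool_pos: [0.5629, -0.1279, 0.0703]
ee_rot: [-0.077, 3.14, -0.0]
ft_force: [-0.7, -2.1, -3.8]
opening: 0.2
```

{"method": "send_rows", "body": {"motion": [[0.024,0.034,0,0,0,0],[0.024,0.034,0,0,0,0]]}}

```text
time_s: 12.4
tool_pos: [0.5616, -0.1262, 0.0703]
ee_rot: [-0.077, 3.14, 0.0]
ft_force: [-0.6, -2.6, -3.9]
opening: 0.202
```

{"method": "send_rows", "body": {"motion": [[0.026,0.033,0,0,0,0],[0.026,0.033,0,0,0,0]]}}

```text
time_s: 12.57
tool_pos: [0.5603, -0.1247, 0.0704]
ee_rot: [-0.077, 3.14, -0.0]
ft_force: [0.1, -1.9, -3.6]
opening: 0.205
```

```bash
python3 fs.py
```

```text
t 12.7167 pos [ 0.5601 -0.1245  0.0704] F [-0.07 -1.74 -3.8 ] phi 311.6 r 35.8 Ftan(ccw+) -1.19 Frad -1.26 std [0.34 0.62]
[(4.5, 441.59417724609375), (4.3, 489.8363952636719)]
```

{"method": "send_rows", "body": {"motion": [[0.029,0.03,0,0,0,0],[0.029,0.03,0,0,0,0]]}}

```text
time_s: 12.93
tool_pos: [0.5589, -0.1233, 0.0704]
ee_rot: [-0.076, 3.14, -0.0]
ft_force: [0.6, -1.4, -4.1]
opening: 0.201
```

{"method": "send_rows", "body": {"motion": [[0.03,0.029,0,0,0,0],[0.03,0.029,0,0,0,0]]}}

```text
time_s: 13.1
tool_pos: [0.5573, -0.1218, 0.0704]
ee_rot: [-0.076, 3.14, 0.0]
ft_force: [1.6, -0.5, -5.6]
opening: 0.198
```

```bash
python3 fs.py
```

```text
t 13.25 pos [ 0.5571 -0.1217  0.0704] F [ 1.26 -0.17 -4.59] phi 318.2 r 35.9 Ftan(ccw+) -1.08 Frad 0.67 std [0.38 0.38]
[(4.6, 493.9075622558594), (4.3, 655.443359375)]
```

{"method": "send_rows", "body": {"motion": [[0.032,0.027,0,0,0,0],[0.032,0.027,0,0,0,0]]}}

```text
time_s: 13.47
tool_pos: [0.5557, -0.1205, 0.0704]
ee_rot: [-0.076, 3.14, 0.0]
ft_force: [1.2, 1.1, -4.8]
opening: 0.205
```

{"method": "send_rows", "body": {"motion": [[0.033,0.025,0,0,0,0],[0.034,0.025,0,0,0,0]]}}

```text
time_s: 13.63
tool_pos: [0.5538, -0.1193, 0.0704]
ee_rot: [-0.076, 3.14, 0.0]
ft_force: [2.0, 1.4, -5.5]
opening: 0.2
```

{"method": "send_rows", "body": {"motion": [[0.034,0.023,0,0,0,0],[0.035,0.023,0,0,0,0]]}}

```text
time_s: 13.8
tool_pos: [0.552, -0.1181, 0.0704]
ee_rot: [-0.076, 3.14, 0.001]
ft_force: [3.0, 1.1, -5.2]
opening: 0.2
```

```bash
python3 fs.py
```

```text
t 13.95 pos [ 0.5519 -0.118   0.0704] F [ 2.5   2.17 -4.74] phi 328.5 r 35.9 Ftan(ccw+) -1.14 Frad 3.11 std [0.39 0.67]
[(4.75, 485.5615234375), (4.5, 937.291015625)]
```

{"method": "send_rows", "body": {"motion": [[0.026,0.036,0.02,0,0,0],[0.026,0.036,0,0,0,0]]}}

```text
time_s: 14.17
tool_pos: [0.5508, -0.1174, 0.0703]
ee_rot: [-0.077, 3.14, -0.002]
ft_force: [1.4, -0.9, -1.9]
opening: 0.2
```

{"method": "send_rows", "body": {"motion": [[0.037,0.019,0,0,0,0],[0.037,0.019,0,0,0,0]]}}

```text
time_s: 14.33
tool_pos: [0.5488, -0.1163, 0.0703]
ee_rot: [-0.077, 3.14, -0.001]
ft_force: [0.9, -0.8, -1.6]
opening: 0.199
```

{"method": "send_rows", "body": {"motion": [[0.038,0.017,0,0,0,0],[0.038,0.017,0,0,0,0]]}}

```text
time_s: 14.5
tool_pos: [0.5468, -0.1155, 0.0703]
ee_rot: [-0.077, 3.14, -0.001]
ft_force: [2.3, -1.2, -0.7]
opening: 0.2
```

```bash
python3 fs.py
```

```text
t 14.65 pos [ 0.5467 -0.1154  0.0703] F [ 1.07 -1.18  0.67] phi 337.7 r 36.2 Ftan(ccw+) -1.41 Frad -0.76 std [0.79 0.11]
[(4.95, 521.84423828125), (4.85, 1030.0347900390625)]
```

View pics/cur.png

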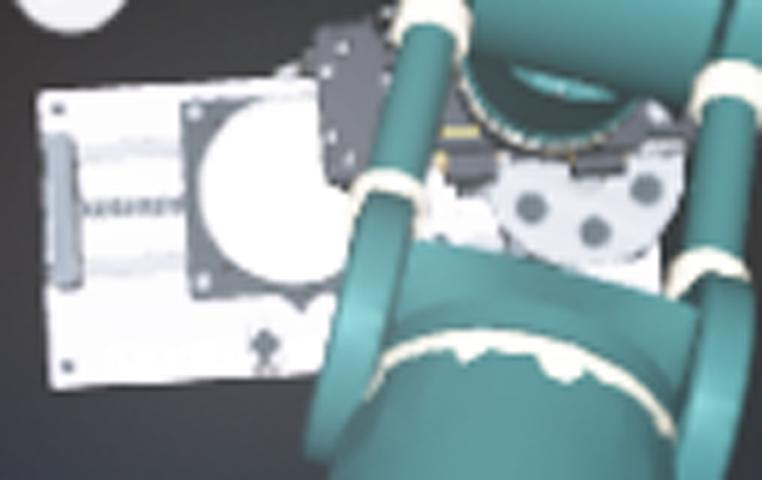

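{"method": "send_rows", "body": {"motion": [[0.039,0.015,0,0,0,0],[0.039,0.015,0,0,0,0]]}}

```text
time_s: 14.87
tool_pos: [0.5451, -0.1148, 0.0702]
ee_rot: [-0.077, 3.14, -0.001]
ft_force: [0.5, -2.5, 1.4]
opening: 0.2
```

{"method": "send_rows", "body": {"motion": [[0.04,0.013,0,0,0,0],[0.04,0.013,0,0,0,0]]}}

```text
time_s: 15.03
tool_pos: [0.543, -0.1141, 0.0702]
ee_rot: [-0.077, 3.14, -0.001]
ft_force: [1.1, -2.1, 2.9]
opening: 0.204
```

{"method": "send_rows", "body": {"motion": [[0.04,0.01,0,0,0,0],[0.041,0.01,0,0,0,0]]}}

```text
time_s: 15.2
tool_pos: [0.5409, -0.1136, 0.0702]
ee_rot: [-0.077, 3.14, -0.0]
ft_force: [1.4, -1.9, 3.4]
opening: 0.198
```

{"method": "send_rows", "body": {"motion": [[0.041,0.008,0,0,0,0],[0.041,0.007,0,0,0,0]]}}

```text
time_s: 15.37
tool_pos: [0.5388, -0.1133, 0.0702]
ee_rot: [-0.077, 3.14, -0.0]
ft_force: [1.7, -0.8, 4.6]
opening: 0.205
```

{"method": "send_rows", "body": {"motion": [[0.042,0.005,-0.02,0,0,0],[0.042,0.005,0,0,0,0]]}}

```text
time_s: 15.53
tool_pos: [0.5362, -0.113, 0.0702]
ee_rot: [0.077, -3.14, -0.0]
ft_force: [1.3, -0.9, 2.7]
opening: 0.202
```

{"method": "send_rows", "body": {"motion": [[0.042,0.003,0,0,0,0],[0.042,0.003,0,0,0,0]]}}

```text
time_s: 15.7
tool_pos: [0.5341, -0.1129, 0.0702]
ee_rot: [0.077, -3.141, -0.0]
ft_force: [0.4, -0.9, 1.9]
opening: 0.203
```

{"method": "send_rows", "body": {"motion": [[0.042,0.001,0,0,0,0],[0.042,0,0,0,0,0]]}}

```text
time_s: 15.87
tool_pos: [0.5321, -0.1129, 0.0702]
ee_rot: [0.076, -3.141, -0.0]
ft_force: [1.0, -0.2, 2.6]
opening: 0.203
```

{"method": "send_rows", "body": {"motion": [[0.042,-0.002,0,0,0,0],[0.042,-0.003,0,0,0,0]]}}

```text
time_s: 16.03
tool_pos: [0.5299, -0.1131, 0.0702]
ee_rot: [0.076, -3.141, -0.001]
ft_force: [1.0, 0.6, 2.8]
opening: 0.203
```

{"method": "send_rows", "body": {"motion": [[0.042,-0.004,0,0,0,0],[0.042,-0.005,0,0,0,0]]}}

```text
time_s: 16.2
tool_pos: [0.5278, -0.1134, 0.0702]
ee_rot: [0.076, -3.14, -0.001]
ft_force: [1.7, 0.2, 2.1]
opening: 0.202
```

{"method": "send_rows", "body": {"motion": [[0.041,-0.007,0,0,0,0],[0.041,-0.008,0,0,0,0]]}}

```text
time_s: 16.37
tool_pos: [0.5259, -0.1138, 0.0702]
ee_rot: [-0.076, 3.141, 0.001]
ft_force: [2.5, 2.0, 1.6]
opening: 0.2
```

{"method": "send_rows", "body": {"motion": [[0.04,-0.009,0,0,0,0]]}}

```text
time_s: 16.45
tool_pos: [0.5249, -0.114, 0.0702]
ee_rot: [-0.076, 3.141, 0.001]
ft_force: [3.0, 1.4, 1.9]
opening: 0.199
```

{"method": "send_rows", "body": {"motion": [[0.04,-0.01,0,0,0,0]]}}

```text
time_s: 16.53
tool_pos: [0.524, -0.1143, 0.0702]
ee_rot: [-0.076, 3.141, 0.001]
ft_force: [3.3, 3.0, 1.2]
opening: 0.202
```

```bash
python3 fs.py
```

```text
t 16.6833 pos [ 0.5238 -0.1143  0.0702] F [2.35 3.28 1.92] phi 14.2 r 36.8 Ftan(ccw+) -3.2 Frad 2.45 std [0.54 0.19]
[(5.4, 417.1422424316406), (4.3, 1152.577880859375)]
```

View pics/cur.png

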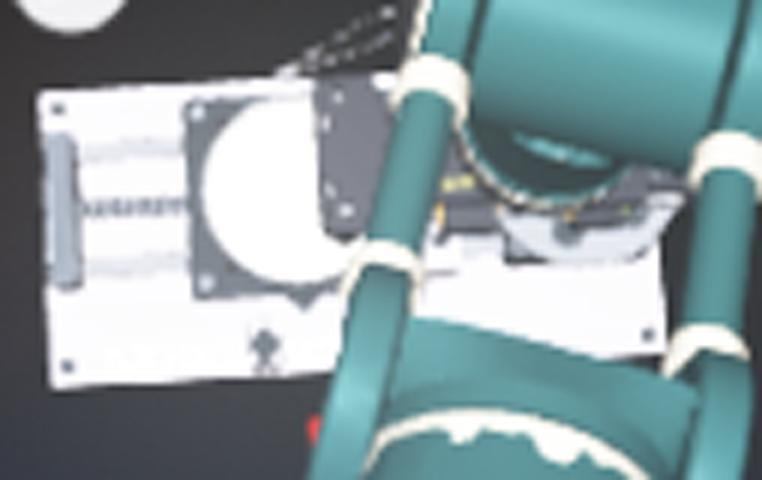

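{"method": "send_rows", "body": {"motion": [[0.008,0.03,0,0,0,0],[0,0,0,0,0,0]]}}

```text
time_s: 16.9
tool_pos: [0.5238, -0.1143, 0.0702]
ee_rot: [0.077, -3.141, 0.001]
ft_force: [2.2, 0.3, 1.9]
opening: 0.199
```

```bash
python3 fs.py
```

```text
t 17.05 pos [ 0.5238 -0.1143  0.0702] F [1.69 0.31 0.8 ] phi 14.3 r 36.8 Ftan(ccw+) -1.71 Frad -0.19 std [0.34 0.26]
[(5.4, 412.0258483886719), (4.3, 1396.066162109375)]
```

{"method": "send_rows", "body": {"motion": [[0.039,-0.01,0,0,0,0],[0.039,-0.01,0,0,0,0]]}}

```text
time_s: 17.27
tool_pos: [0.5222, -0.1148, 0.0703]
ee_rot: [-0.076, 3.14, -0.0]
ft_force: [3.7, -1.0, -0.8]
opening: 0.206
```

{"method": "send_rows", "body": {"motion": [[0.038,-0.012,0,0,0,0]]}}

```text
time_s: 17.35
tool_pos: [0.5213, -0.1151, 0.0703]
ee_rot: [-0.077, 3.14, -0.001]
ft_force: [4.4, -0.2, -1.9]
opening: 0.201
```

```bash
python3 fs.py
```

```text
t 17.5 pos [ 0.5211 -0.1151  0.0703] F [ 3.92 -0.69 -1.41] phi 18.6 r 36.9 Ftan(ccw+) -3.4 Frad -2.07 std [0.54 0.47]
[(5.45, 401.90557861328125), (4.45, 1030.849853515625)]
```

{"method": "send_rows", "body": {"motion": [[0.019,-0.006,0,0,0,0]]}}

```text
time_s: 17.63
tool_pos: [0.5208, -0.1153, 0.0703]
ee_rot: [-0.077, 3.14, -0.001]
ft_force: [4.2, -1.3, -2.7]
opening: 0.198
```

```bash
python3 fs.py
```

```text
t 17.7833 pos [ 0.5207 -0.1153  0.0703] F [ 4.26 -1.71 -1.97] phi 19.3 r 36.9 Ftan(ccw+) -3.3 Frad -3.18 std [0.05 0.48]
[(5.45, 396.2851867675781), (4.45, 1010.802734375)]
```

```bash
cat >> h.py <<'E'
def edge(t,lev=175):
    g=t.mean(2).astype(float); o=[]
    for r in (209,210,211,217,218,219,220):
        row=g[r]
        for c in range(288,312):
            if row[c]>lev>=row[c+1]: o.append(c+(row[c]-lev)/(row[c]-row[c+1])-0.0); break
    return np.mean(o) if o else None, np.std(o) if o else None
E
cat >> fs.py <<'E'
print("edge",edge(t)); np.save("last.npy",t)
e0=edge(np.load("top_start.npy")); print("travel mm",(edge(t)[0]-e0[0])/.341)
E
python3 - <<'E'
from h import *
st=np.load("top_start.npy"); np.set_printoptions(linewidth=200)
print(edge(st)); print(st.mean(2)[205:224,290:304].round().astype(int))
t=snapshot("top"); print(edge(t),(edge(t)[0]-edge(st)[0])/.341); print(t.mean(2)[205:224,293:306].round().astype(int))
E
```

```text
(np.float64(293.44349145352174), np.float64(0.1820601106584662))
[[211 208 193 136 111 111 116 163 228 246 253 253 253 253]
 [234 232 220 146 110 110 134 201 242 252 253 253 253 253]
 [247 247 238 160 111 111 144 218 246 253 253 253 253 253]
 [247 247 241 186 111 111 155 232 249 253 253 253 253 253]
 [248 248 244 203 111 116 178 244 252 253 253 253 253 253]
 [248 248 242 192 110 121 186 245 252 253 253 253 253 253]
 [248 248 242 192 111 121 190 247 253 253 253 253 253 253]
 [236 231 221 177 110 121 187 246 253 253 253 253 253 253]
 [185 162 142 154 112 116 179 246 253 253 253 253 253 253]
 [164 153 140 162 112 110 167 244 252 253 253 253 253 253]
 [183 167 170 163 118 112 151 233 251 253 253 253 253 253]
 [233 227 229 204 128 114 137 214 249 253 253 253 253 253]
 [248 248 248 236 128 114 127 193 246 252 253 253 253 253]
 [248 248 248 236 124 112 113 161 237 250 253 253 253 253]
 [247 247 247 236 133 112 113 126 188 243 252 253 253 253]
 [246 246 246 236 146 114 114 114 145 225 250 253 253 253]
 [245 243 236 226 147 113 113 113 119 173 238 251 253 253]
 [237 232 216 205 140 113 113 11
[... 516 characters left out ...]
53 253 247 171 134 175 244 254 255 255]
 [247 241 235 245 242 225 159 133 180 246 254 255 255]
 [201 178 196 186 175 180 138 136 171 243 254 255 255]
 [192 168 195 187 180 192 136 136 162 236 254 255 255]
 [196 178 213 220 203 227 173 137 152 221 253 255 255]
 [240 242 246 249 245 247 206 138 138 194 252 255 255]
 [253 253 253 253 253 250 202 137 137 170 239 254 255]
 [253 253 253 253 253 250 195 137 137 152 208 250 255]
 [253 253 253 253 253 250 192 137 137 137 160 236 254]
 [253 253 253 253 253 249 188 138 138 137 140 190 248]
 [249 250 250 247 248 244 195 136 136 137 137 152 207]
 [239 239 239 229 234 230 195 138 138 138 138 138 152]
 [237 235 235 235 235 227 179 139 139 138 139 138 135]]
```

```bash
python3 - <<'E'
s=open("h.py").read()
s=s.replace("        row=g[r]\n","        row=g[r]; lev=(np.median(row[288:293])+np.sort(row[293:304])[1])/2\n")
open("h.py","w").write(s)
E
python3 - <<'E'
from h import *
st=np.load("top_start.npy"); t=snapshot("top"); print(edge(st),edge(t),(edge(t)[0]-edge(st)[0])/.341)
E
```

```text
(np.float64(293.36226031474513), np.float64(0.20342819205166746)) (np.float64(298.75889334642864), np.float64(0.25757970682908543)) 15.825903318719961
```

{"method": "send_rows", "body": {"motion": [[0.012,-0.038,0,0,0,0],[0,0,0,0,0,0]]}}

```text
time_s: 18.1
tool_pos: [0.5199, -0.1155, 0.0703]
ee_rot: [0.076, -3.14, -0.002]
ft_force: [3.6, 1.2, -0.2]
opening: 0.202
```

```bash
python3 fs.py
```

```text
t 18.25 pos [ 0.5199 -0.1156  0.0703] F [ 3.24  1.59 -0.45] phi 20.5 r 36.9 Ftan(ccw+) -3.6 Frad 0.18 std [0.48 0.26]
[(5.5, 384.8038024902344), (5.0, 728.7669677734375)]
edge (np.float64(298.80629214951966), np.float64(0.30414242015389137))
travel mm 15.964902741274294
```

{"method": "send_rows", "body": {"motion": [[0.037,-0.015,0,0,0,0],[0,0,0,0,0,0]]}}

```text
time_s: 18.47
tool_pos: [0.519, -0.116, 0.0703]
ee_rot: [0.076, -3.14, -0.001]
ft_force: [2.7, 3.9, 1.0]
opening: 0.201
```

```bash
python3 fs.py
```

```text
t 18.6167 pos [ 0.519  -0.116   0.0703] F [2.71 3.97 0.35] phi 22.2 r 36.9 Ftan(ccw+) -4.13 Frad 2.46 std [0.23 0.22]
[(5.45, 388.49615478515625), (5.0, 650.8709716796875)]
edge (np.float64(298.79513097809433), np.float64(0.29031749281420716))
travel mm 15.932172033282129
```

Since 374° the force along the turn has risen from the usual 1.2 N to about 4 N while the radial force stayed small. The carriage edge has also stopped moving in the pictures. That is about 2.5–3 N extra, or roughly 35–40 N at the stop, so it is the touch. I'll stop here and reverse.

{"method": "send_rows", "body": {"motion": [[-0.064,0.056,0,0,0,0],[-0.146,0.042,0,0,0,0],[-0.146,0.041,0,0,0,0],[-0.25,0.022,0,0,0,0],[-0.25,-0.022,0,0,0,0],[-0.242,-0.065,0,0,0,0],[-0.227,-0.106,0,0,0,0],[0,0,0,0,0,0]], "newtons": 10}}

```text
time_s: 19.33
tool_pos: [0.5522, -0.118, 0.0702]
ee_rot: [0.078, -3.138, 0.005]
ft_force: [-3.1, -8.1, 4.1]
opening: 0.2
```

```bash
python3 fs.py
```

```text
t 19.4833 pos [ 0.552  -0.118   0.0702] F [-2.86 -7.52  3.19] phi 328.3 r 36.1 Ftan(ccw+) -1.15 Frad -7.97 std [0.47 0.37]
[(5.35, 479.6199035644531), (5.4, 1146.53173828125)]
edge (np.float64(298.81658100783983), np.float64(0.3037360956949128))
travel mm 15.99507534631877
```

{"method": "send_rows", "body": {"motion": [[0.042,-0.068,0,0,0,0],[-0.206,-0.144,0,0,0,0],[-0.177,-0.177,0,0,0,0],[-0.144,-0.206,0,0,0,0],[-0.106,-0.227,0,0,0,0],[-0.065,-0.242,0,0,0,0],[-0.022,-0.25,0,0,0,0],[0.022,-0.25,0,0,0,0],[0,0,0,0,0,0]]}}

```text
time_s: 20.28
tool_pos: [0.5692, -0.1544, 0.0701]
ee_rot: [0.076, -3.136, -0.002]
ft_force: [-7.3, 0.4, 8.2]
opening: 0.2
```

```bash
python3 fs.py
```

```text
t 20.4333 pos [ 0.5692 -0.1542  0.0701] F [-6.77 -0.41  7.56] phi 259.6 r 35.0 Ftan(ccw+) -1.31 Frad -6.65 std [0.32 0.57]
[(5.35, 339.9004211425781), (5.4, 386.93450927734375)]
edge (np.float64(298.78525740079095), np.float64(0.28371851559470235))
travel mm 15.90321726113145
```

{"method": "send_rows", "body": {"motion": [[0.098,0.017,-0.03,0,0,0],[0.065,-0.242,0,0,0,0],[0.106,-0.227,0,0,0,0],[0.144,-0.206,0,0,0,0],[0.177,-0.177,0,0,0,0],[0.206,-0.144,0,0,0,0],[0.227,-0.106,0,0,0,0],[0.242,-0.065,0,0,0,0],[0.25,-0.022,0,0,0,0],[0.25,0.022,0,0,0,0],[0,0,0,0,0,0]]}}

```text
time_s: 21.4
tool_pos: [0.5255, -0.184, 0.0705]
ee_rot: [0.076, -3.138, -0.002]
ft_force: [-0.1, 1.7, -7.4]
opening: 0.2
```

```bash
python3 fs.py
```

```text
t 21.55 pos [ 0.5261 -0.1841  0.0704] F [-0.8   0.75 -7.75] phi 163.6 r 35.6 Ftan(ccw+) -0.95 Frad -0.54 std [0.39 0.55]
[(4.05, 266.4404602050781), (4.0, 261.92742919921875)]
edge (np.float64(297.4398206705232), np.float64(0.2127133677706377))
travel mm 11.957655002281745
```

{"method": "send_rows", "body": {"motion": [[0.236,0.086,0.015,0,0,0],[0.217,0.126,0,0,0,0],[0.192,0.161,0,0,0,0],[0.161,0.192,0,0,0,0],[0.126,0.217,0,0,0,0],[0.086,0.236,0,0,0,0],[0.044,0.247,0,0,0,0],[0,0.251,0,0,0,0],[0,0,0,0,0,0]]}}

```text
time_s: 22.35
tool_pos: [0.4977, -0.1462, 0.0704]
ee_rot: [0.077, -3.137, -0.003]
ft_force: [-6.2, 0.8, -4.6]
opening: 0.202
```

```bash
python3 fs.py
```

```text
t 22.5 pos [ 0.4977 -0.1464  0.0704] F [-6.45  1.19 -4.43] phi 82.6 r 36.9 Ftan(ccw+) -0.66 Frad 6.53 std [0.29 0.23]
[(2.85, 358.3525390625), (2.8, 356.8469543457031)]
edge (np.float64(296.19500344414575), np.float64(0.34312347617256495))
travel mm 8.307164602347877
```

{"method": "send_rows", "body": {"motion": [[0.1,0.012,0.008,0,0,0],[-0.052,0.246,0,0,0,0],[-0.094,0.233,0,0,0,0],[-0.133,0.213,0,0,0,0],[-0.168,0.187,0,0,0,0],[-0.198,0.155,0,0,0,0],[-0.222,0.118,0,0,0,0],[-0.239,0.078,0,0,0,0],[-0.249,0.035,0,0,0,0],[0,0,0,0,0,0]]}}

```text
time_s: 23.38
tool_pos: [0.5314, -0.1131, 0.0705]
ee_rot: [-0.076, 3.139, 0.003]
ft_force: [0.5, 5.5, -7.1]
opening: 0.201
```

```bash
python3 fs.py
```

```text
t 23.5333 pos [ 0.5313 -0.1131  0.0705] F [ 0.63  6.18 -7.75] phi 2.4 r 36.5 Ftan(ccw+) -1.18 Frad 6.1 std [0.1  0.47]
[(1.55, 482.4258728027344), (1.45, 479.87237548828125)]
edge (np.float64(294.8986597975076), np.float64(0.3805556787759663))
travel mm 4.505570330681749
```

{"method": "send_rows", "body": {"motion": [[0,0.06,0.02,0,0,0],[-0.251,-0.013,0,0,0,0],[-0.245,-0.056,0,0,0,0],[-0.231,-0.098,0,0,0,0],[-0.211,-0.137,0,0,0,0],[-0.184,-0.171,0,0,0,0],[-0.151,-0.2,0,0,0,0],[-0.114,-0.224,0,0,0,0],[-0.073,-0.24,0,0,0,0],[-0.031,-0.249,0,0,0,0],[0,0,0,0,0,0]]}}

```text
time_s: 24.5
tool_pos: [0.5695, -0.1481, 0.0704]
ee_rot: [-0.075, 3.138, -0.003]
ft_force: [3.3, -1.2, -5.2]
opening: 0.201
```

```bash
python3 fs.py
```

```text
t 24.65 pos [ 0.5695 -0.1477  0.0704] F [ 4.56 -1.31 -5.57] phi 270.3 r 35.1 Ftan(ccw+) -1.55 Frad 4.49 std [0.95 0.26]
[(0.2, 373.60943603515625), (0.3, 293.6577453613281)]
edge (np.float64(293.6281559589024), np.float64(0.15576032870983067))
travel mm 0.7797526221621607
```

View pics/cur.png

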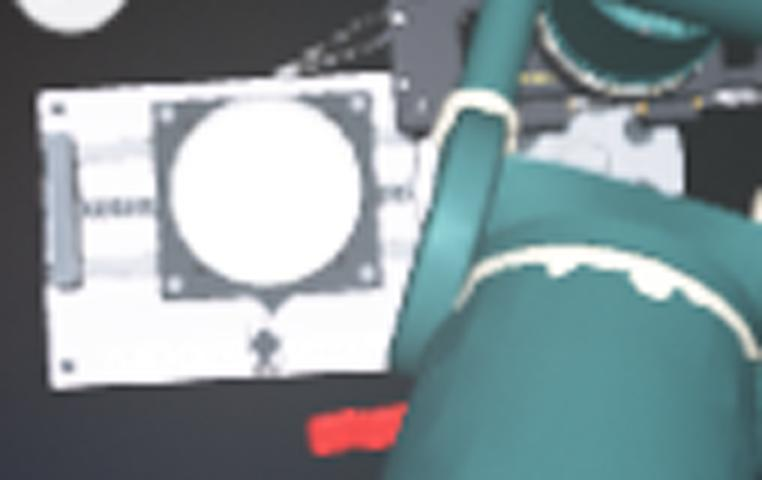

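{"method": "send_rows", "body": {"motion": [[-0.06,0,0.01,0,0,0],[0.022,-0.25,0,0,0,0],[0.065,-0.242,0,0,0,0],[0.106,-0.227,0,0,0,0],[0.144,-0.206,0,0,0,0],[0.177,-0.177,0,0,0,0],[0.206,-0.144,0,0,0,0],[0,0,0,0,0,0]]}}

```text
time_s: 25.37
tool_pos: [0.5526, -0.1795, 0.0703]
ee_rot: [-0.075, 3.141, -0.002]
ft_force: [0.5, -0.8, 2.1]
opening: 0.201
```

```bash
cat > tip.py <<'E'
from h import *
import sys
def tips(im,pr=True):
    g=im.mean(2); bg=np.median(g[229:238,300:306]) ; bg=np.median(g[232:238,316:324])
    out={}
    for name,rows in (("c",(231,232)),("i",(234,235,236,237))):
        for r in rows:
            w=np.clip(np.median(np.r_[g[r,303:307],g[r,318:322]])-g[r]-4,0,None)
            c=np.arange(640); ctr=312 if name=="c" else 311.7
            for _ in range(3):
                m=np.abs(c-ctr)<=3.6; ctr=(w*c*m).sum()/max((w*m).sum(),1e-6)
            out[name,r]=ctr
    C=np.mean([out["c",r]-.055*(r-231.5) for r in (231,232)]); I=np.mean([out["i",r]-.055*(r-231.5) for r in (235,236,237)])
    if pr: print({k:round(float(v),2) for k,v in out.items()})
    return (C-I)/.341
print("start",tips(np.load("top_start.npy")))
ims=[snapshot("top").astype(float) for _ in range(3)]; im=np.mean(ims,0)
print("now mm still to go fwd",tips(im)); np.save("tipnow.npy",im)
np.set_printoptions(linewidth=200); print(im.mean(2)[228:242,303:322].round().astype(int))
cv2.imwrite("pics/tipnow.png",cv2.resize(np.clip(im[222:248,296:330],0,255).astype(np.uint8),None,fx=22,fy=22,interpolation=cv2.INTER_CUBIC))
E
python3 fs.py; python3 tip.py
```

```text
t 25.5167 pos [ 0.553  -0.1793  0.0703] F [-0.33 -2.06  2.88] phi 209.2 r 35.0 Ftan(ccw+) -1.37 Frad 1.58 std [0.5  0.81]
[(-0.75, 233.22023010253906), (-0.8, 209.7616424560547)]
edge (np.float64(292.7211576113537), np.float64(0.24952617525878829))
travel mm -1.8800665788604842
{('c', 231): 312.67, ('c', 232): 312.53, ('i', 234): 311.09, ('i', 235): 311.54, ('i', 236): 311.72, ('i', 237): 311.64}
start 3.564941850696444
{('c', 231): 311.87, ('c', 232): 311.83, ('i', 234): 311.1, ('i', 235): 311.53, ('i', 236): 311.71, ('i', 237): 311.63}
now mm still to go fwd 1.3873066789300779
[[131 131 131 135 141 140 139 139 137 130 132 132 129 128 140 138 136 140 154]
 [152 152 152 156 176 192 166 141 138 129 133 146 191 223 227 226 226 227 232]
 [231 231 231 232 237 242 231 187 133 132 147 204 244 251 251 251 251 251 251]
 [251 251 251 251 251 251 250 241 186 143 205 245 251 251 251 251 251 251 251]
 [251 251 251 251 251 251 251 249 226 188 241 251 251 251 251 251 251 251 251]
 [251 251 251 251 251 250 248 250 242 234 249 252 251 251 251 251 251 251 251]
 [251 251 251 252 252 249 240 250 236 228 248 252 252 252 252 252 252 252 251]
 [252 252 252 252 252 249 234 235 153 151 213 245 248 252 252 252 252 252 252]
 [252 253 253 253 253 251 218 174 133 133 149 201 243 254 254 254 254 254 254]
 [254 254 253 254 253 252 205 133 133 133 130 178 249 254 254 255 254 254 254]
 [254 253 254 254 252 253 212 187 131 132 156 215 248 254 254 255 254 252 254]
 [254 251 254 254 254 254 248 238 157 143 214 242 240 255 254 254 254 253 254]
 [254 252 253 254 254 254 253 224 160 155 209 235 242 254 254 253 253 253 253]
 [253 253 253 253 253 253 249 188 170 197 181 208 242 243 240 237 235 233 231]]
```

View pics/tipnow.png

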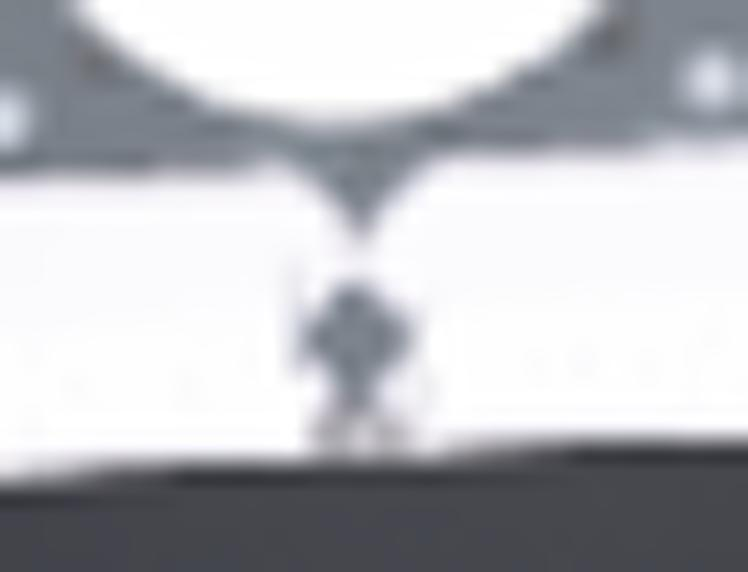

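Both pointers are clear: the carriage pointer axis is at about column 311.85 and the index axis at about 311.50, both projected to row 231.5. About 1.0 mm remains forward, or 22–23° clockwise.

{"method": "send_rows", "body": {"motion": [[0.127,-0.055,0,0,0,0],[0.127,-0.055,0,0,0,0],[0.134,-0.03,0,0,0,0],[0.11,-0.025,0,0,0,0],[0,0,0,0,0,0],[0,0,0,0,0,0]]}}

```text
time_s: 26.22
tool_pos: [0.5416, -0.184, 0.0703]
ee_rot: [-0.077, 3.139, -0.003]
ft_force: [0.8, -4.9, 4.8]
opening: 0.196
```

```bash
python3 fs.py; python3 tip.py
```

```text
t 26.3667 pos [ 0.5415 -0.184   0.0703] F [ 1.06 -5.3   3.6 ] phi 188.9 r 35.2 Ftan(ccw+) -0.02 Frad 5.41 std [0.43 0.5 ]
[(-1.0, 254.32998657226562), (-0.85, 209.10215759277344)]
edge (np.float64(292.4283852438631), np.float64(0.1775111064717126))
travel mm -2.738636571501579
{('c', 231): 312.67, ('c', 232): 312.53, ('i', 234): 311.09, ('i', 235): 311.54, ('i', 236): 311.72, ('i', 237): 311.64}
start 3.564941850696444
{('c', 231): 311.78, ('c', 232): 311.74, ('i', 234): 311.09, ('i', 235): 311.54, ('i', 236): 311.72, ('i', 237): 311.63}
now mm still to go fwd 1.099683097189144
[[132 132 132 135 142 141 139 139 138 131 133 132 129 128 141 138 137 141 154]
 [153 153 153 157 177 195 174 141 139 130 133 157 208 224 228 227 226 228 232]
 [232 232 231 232 237 243 232 167 133 132 144 207 248 251 251 251 251 251 251]
 [251 251 251 251 251 251 249 232 166 144 198 244 251 251 251 251 252 252 252]
 [251 251 251 251 251 251 251 248 214 195 239 251 251 252 252 251 251 251 251]
 [251 251 251 251 251 250 248 251 242 237 250 252 251 251 251 251 251 251 251]
 [251 252 252 252 252 249 240 250 236 228 248 252 252 252 252 252 252 252 251]
 [252 252 252 252 252 249 235 235 154 152 213 245 248 252 252 252 252 252 252]
 [252 253 253 253 253 251 219 175 135 134 150 201 243 254 254 254 254 254 254]
 [254 254 253 254 253 252 206 135 134 133 131 178 249 254 254 255 254 254 254]
 [254 253 254 254 252 253 212 187 132 133 157 215 248 254 254 255 254 252 254]
 [254 251 254 254 254 254 248 238 158 144 214 243 240 255 254 254 254 253 254]
 [254 252 253 254 254 254 253 225 161 156 209 235 243 254 254 253 253 253 253]
 [253 253 253 253 253 253 249 188 170 197 181 208 243 244 240 237 236 233 232]]
```

View pics/tipnow.png

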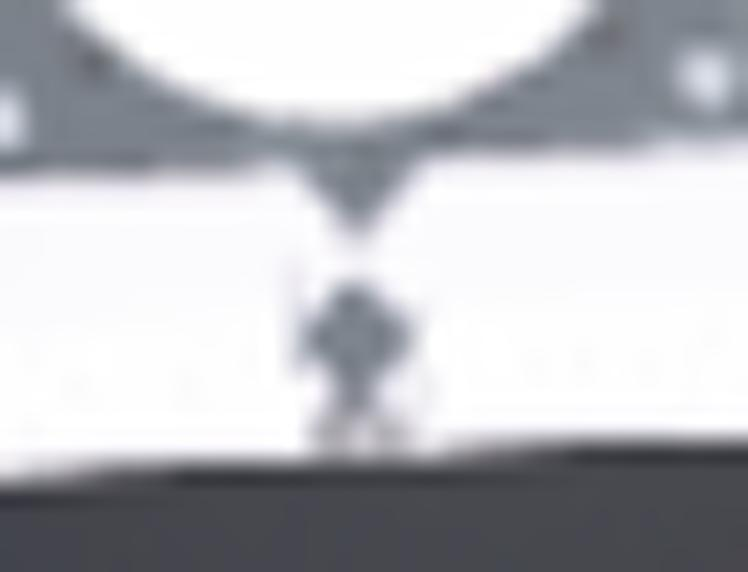

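{"method": "send_rows", "body": {"motion": [[0.064,-0.022,0,0,0,0],[0.064,-0.022,0,0,0,0],[0.064,-0.022,0,0,0,0],[0,0,0,0,0,0],[0,0,0,0,0,0]]}}

```text
time_s: 26.98
tool_pos: [0.5363, -0.1848, 0.0702]
ee_rot: [-0.077, 3.14, -0.0]
ft_force: [-0.2, -1.8, 5.8]
opening: 0.201
```

```bash
cp tipnow.npy tipB.npy; python3 fs.py; python3 tip.py; cp tipnow.npy tipC.npy
```

```text
t 27.1333 pos [ 0.5363 -0.1848  0.0702] F [ 0.9  -2.73  6.07] phi 180.3 r 35.3 Ftan(ccw+) 0.76 Frad 2.78 std [0.85 0.72]
[(-1.1, 277.81207275390625), (-0.85, 245.807373046875)]
edge (np.float64(292.2521865596573), np.float64(0.3199845976412674))
travel mm -3.2553482553895994
{('c', 231): 312.67, ('c', 232): 312.53, ('i', 234): 311.09, ('i', 235): 311.54, ('i', 236): 311.72, ('i', 237): 311.64}
start 3.564941850696444
{('c', 231): 311.56, ('c', 232): 311.6, ('i', 234): 311.09, ('i', 235): 311.54, ('i', 236): 311.71, ('i', 237): 311.63}
now mm still to go fwd 0.5919859556904431
[[132 132 132 135 142 141 139 139 137 131 133 132 129 128 140 138 136 141 154]
 [153 153 153 157 177 188 150 141 139 130 132 149 201 223 228 227 226 228 232]
 [232 231 232 232 237 241 220 167 133 132 156 220 247 251 251 251 251 251 251]
 [251 251 251 251 251 251 249 232 166 159 226 249 251 251 251 251 252 252 252]
 [251 251 251 251 251 251 251 248 212 200 246 251 251 251 252 251 252 251 251]
 [251 251 251 251 251 250 248 251 242 234 249 252 251 251 251 251 251 251 251]
 [251 251 252 252 252 249 240 250 236 228 248 252 252 252 252 252 252 252 252]
 [252 252 252 252 252 249 235 235 153 152 213 245 248 252 252 252 252 252 252]
 [252 253 253 253 253 251 219 175 135 134 150 201 243 254 254 254 254 254 254]
 [254 254 253 254 253 252 206 134 134 133 131 178 249 254 254 255 254 254 254]
 [254 253 254 254 252 253 212 187 132 133 157 215 248 254 254 255 254 252 254]
 [254 251 254 254 254 254 248 238 158 143 214 243 240 255 255 254 254 253 254]
 [254 252 253 254 254 254 253 225 161 155 209 235 243 254 254 253 253 253 253]
 [253 253 253 253 253 253 249 188 170 197 181 208 243 244 240 237 236 233 232]]
```

View pics/tipnow.png

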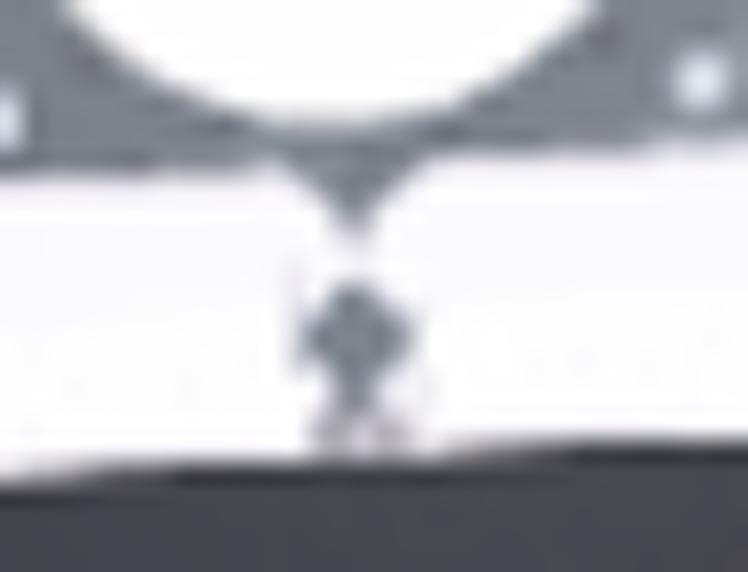

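Pointer axes now read 311.57 for the carriage and 311.50 for the index, within about 0.2 mm. The grip is at 180°, so the jaws open radially and won't turn the wheel. I'll let go and lift.

{"method": "send_rows", "body": {"motion": [[0,0,0,0,0,0],[0,0,0,0,0,0],[0,0,0,0,0,0],[0,0,0,0,0,0]], "jaw": 0.5}}

```text
time_s: 27.67
tool_pos: [0.535, -0.1837, 0.0685]
ee_rot: [0.077, -3.138, -0.002]
ft_force: [0.8, 0.5, 0.6]
opening: 0.474
```

{"method": "send_rows", "body": {"motion": [[0,0,-0.2,0,0,0],[0,0,-0.4,0,0,0],[0,0,-0.6,0,0,0],[0,0,-0.8,0,0,0],[0,0,-0.8,0,0,0],[0,0,-0.8,0,0,0],[0,0,-0.6,0,0,0],[0,0,-0.2,0,0,0],[0,0,0,0,0,0]]}}

```text
time_s: 28.42
tool_pos: [0.5378, -0.1852, 0.1824]
ee_rot: [-0.076, 3.137, -0.003]
ft_force: [-0.2, -0.7, -0.6]
opening: 0.498
```

```bash
python3 fs.py; python3 tip.py; python3 - <<'E'
from h import *
s=snapshot("scene"); cv2.imwrite("pics/sEnd.png",cv2.resize(s[150:260,260:400],None,fx=5,fy=5,interpolation=cv2.INTER_CUBIC))
E
```

```text
t 28.5667 pos [ 0.5366 -0.1847  0.1803] F [-0.29 -0.37 -0.32] phi 180.8 r 35.3 Ftan(ccw+) -0.31 Frad 0.36 std [0.6  0.45]
[(-1.1, 259.9001770019531), (-0.85, 229.8684539794922)]
edge (np.float64(292.24604157302184), np.float64(0.32504853447656407))
travel mm -3.2733687440565604
{('c', 231): 312.67, ('c', 232): 312.53, ('i', 234): 311.09, ('i', 235): 311.54, ('i', 236): 311.72, ('i', 237): 311.64}
start 3.564941850696444
{('c', 231): 311.56, ('c', 232): 311.59, ('i', 234): 311.09, ('i', 235): 311.54, ('i', 236): 311.72, ('i', 237): 311.63}
now mm still to go fwd 0.5698111646235816
[[131 131 131 134 141 139 138 138 137 130 133 131 128 127 139 137 136 140 153]
 [152 152 152 156 176 187 149 140 138 129 131 148 200 223 227 226 225 227 231]
 [231 231 231 231 236 240 219 166 132 131 155 219 247 251 251 251 251 251 251]
 [250 250 251 251 251 251 249 231 166 158 225 248 251 251 251 251 251 251 251]
 [251 251 251 251 251 251 251 248 211 199 246 251 251 251 251 251 251 251 251]
 [251 251 251 251 251 249 247 250 241 234 249 251 251 251 251 251 251 251 251]
 [251 251 251 251 251 248 239 250 236 227 248 252 252 252 251 252 251 251 251]
 [252 252 252 252 252 249 234 235 153 150 212 244 248 252 252 252 252 252 252]
 [252 253 253 253 253 250 218 174 133 133 149 200 242 253 254 254 254 254 254]
 [254 254 253 254 253 252 205 133 133 132 130 177 249 254 254 254 254 254 254]
 [254 253 254 254 252 253 211 186 131 132 156 214 248 254 254 254 254 252 254]
 [254 251 254 254 254 254 248 237 157 142 213 242 240 254 254 254 254 253 254]
 [254 252 253 254 254 254 252 224 160 155 208 234 242 254 253 253 253 253 253]
 [253 253 253 253 253 253 249 187 169 197 180 207 242 243 240 237 235 232 231]]
```

View pics/cur.png

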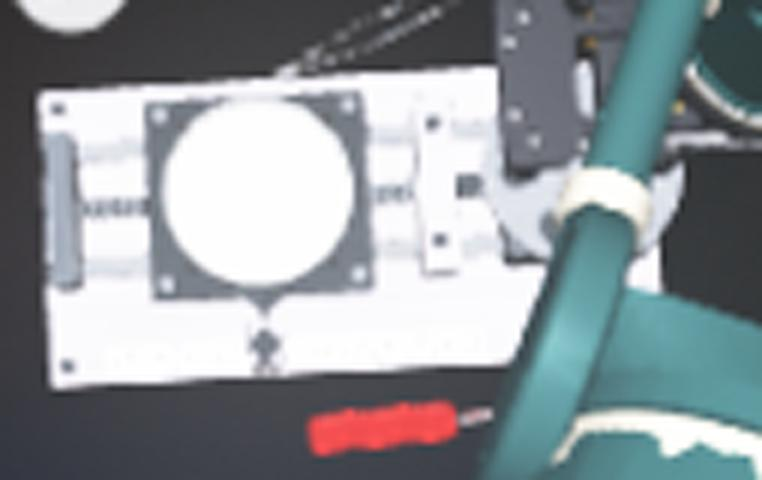

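View pics/sEnd.png

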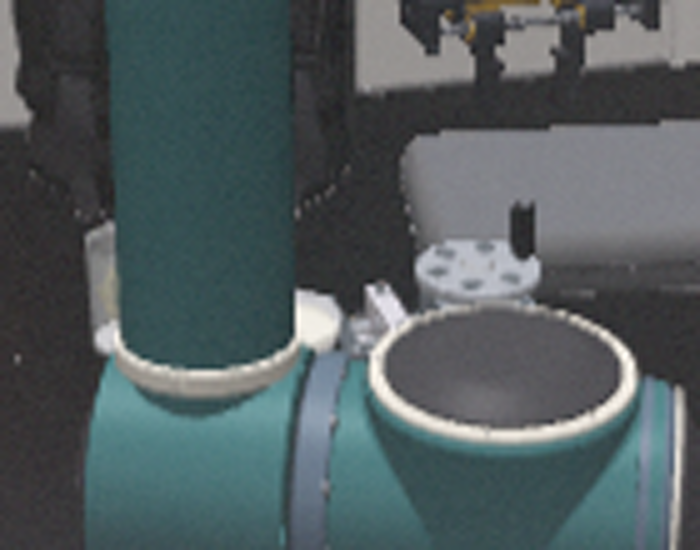

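```bash
python3 - <<'E'
from h import *
from scipy.ndimage import gaussian_filter
S=12
def model(p,rows,cols,up):
    u,v,k,sg,B,D=p
    r=np.arange((rows[1]-rows[0]+4)*S)/S+rows[0]-2-.5+.5/S; c=np.arange((cols[1]-cols[0]+4)*S)/S+cols[0]-2-.5+.5/S
    C,R=np.meshgrid(c,r); h=(R-v) if up else (v-R)
    m=((np.abs(C-(u+.055*(R-v)))<k*h)&(h>0)).astype(float)
    m=gaussian_filter(m,abs(sg)*S); m=m.reshape(len(r)//S,S,len(c)//S,S).mean((1,3))[2:-2,2:-2]
    return B+(D-B)*m
def fit(g,rows,cols,up,u0,v0):
    G=g[rows[0]:rows[1],cols[0]:cols[1]]
    f=lambda p:(model(p,rows,cols,up)-G).ravel()
    r=least_squares(f,[u0,v0,.9,.35,250,130],diff_step=.01*np.array([.03,.03,5,5,1,1]) ,x_scale=[.1,.1,.1,.1,5,5])
    return r.x,np.sqrt(np.mean(r.fun**2))
for n,u0 in (("top_start",312.6),("tipB",311.7),("tipC",311.6),("tipnow",311.6)):
    g=np.load(n+".npy").mean(2)
    pc,ec=fit(g,(231,234),(308,317),False,u0,233.)
    pi,ei=fit(g,(234,237),(310,315),True,311.6,233.8)
    pj,ej=fit(g,(234,236),(310,315),True,311.6,233.8)
    for q,e in((pi,ei),(pj,ej)):
        C=pc[0]-.055*(pc[1]-231.5); I=q[0]-.055*(q[1]-231.5)
        print(n,"c",pc.round(2),round(ec,1),"i",q.round(2),round(e,1),"togo mm",round((C-I)/.341,2))
E
```

```text
top_start c [312.73 232.66   0.62   0.59 244.02  91.53] 3.6 i [311.64 233.9    1.05   0.36 244.99 117.01] 4.4 togo mm 3.39
top_start c [312.73 232.66   0.62   0.59 244.02  91.53] 3.6 i [3.1159e+02 2.3386e+02 1.1000e+00 1.4000e-01 2.4172e+02 1.2825e+02] 3.3 togo mm 3.54
tipB c [311.84 232.68   0.63   0.53 251.01 124.37] 1.8 i [3.1163e+02 2.3395e+02 1.0000e+00 3.1000e-01 2.5063e+02 1.3414e+02] 4.5 togo mm 0.83
tipB c [311.84 232.68   0.63   0.53 251.01 124.37] 1.8 i [3.1157e+02 2.3395e+02 1.1100e+00 2.0000e-02 2.4920e+02 1.4515e+02] 2.2 togo mm 1.01
tipC c [311.68 232.9    0.43   0.54 250.82 118.05] 1.5 i [3.1163e+02 2.3395e+02 1.0000e+00 3.1000e-01 2.5065e+02 1.3402e+02] 4.5 togo mm 0.32
tipC c [311.68 232.9    0.43   0.54 250.82 118.05] 1.5 i [3.1156e+02 2.3394e+02 1.1100e+00 3.0000e-02 2.4928e+02 1.4562e+02] 2.4 togo mm 0.51
tipnow c [311.68 232.92   0.46   0.52 250.57 124.52] 1.5 i [3.1164e+02 2.3399e+02 1.0300e+00 3.1000e-01 2.5036e+02 1.3351e+02] 4.2 togo mm 0.29
tipnow c [311.68 232.92   0.46   0.52 250.57 124.52] 1.5 i [ 3.1157e+02  2.3394e+02  1.1200e+00 -4.0000e-02  2.4900e+02  1.4435e+02] 2.3 togo mm 0.47
```

Letting go disturbed nothing. Every estimate says the carriage is still slightly short, by 0.1–0.6 mm and about 0.3 mm on average. There is plenty of time, so I'll grip again and add about 7° forward.

{"method": "send_rows", "body": {"motion": [[0,-0.03,0.4,0,0,0],[0,0,0.8,0,0,0],[0,0,0.8,0,0,0],[0,0,0.8,0,0,0],[0,0,0.7,0,0,0],[0,0,0.5,0,0,0],[0,0,0.36,0,0,0],[0,0,0,0,0,0],[0,0,0,0,0,0]]}}

```text
time_s: 29.57
tool_pos: [0.5363, -0.1854, 0.0704]
ee_rot: [0.076, -3.14, -0.0]
ft_force: [-0.3, 0.0, 0.0]
opening: 0.5
```

{"method": "send_rows", "body": {"motion": [[0,0,0,0,0,0],[0,0,0,0,0,0],[0,0,0,0,0,0],[0,0,0,0,0,0],[0,0,0,0,0,0],[0,0,0,0,0,0]], "jaw": 0.1, "newtons": 8}}

```text
time_s: 30.07
tool_pos: [0.537, -0.1849, 0.0716]
ee_rot: [-0.076, 3.139, 0.001]
ft_force: [-0.1, 3.3, 4.7]
opening: 0.199
```

```bash
python3 fs.py
```

```text
t 30.2167 pos [ 0.537  -0.1849  0.0716] F [-0.62  3.78  5.38] phi 181.4 r 35.5 Ftan(ccw+) -0.35 Frad -3.81 std [0.59 0.31]
[(-1.1, 265.0178527832031), (-0.85, 231.65603637695312)]
edge (np.float64(292.2474547739564), np.float64(0.32222599644393174))
travel mm -3.2692244597909754
```

{"method": "send_rows", "body": {"motion": [[0.05,0.02,0,0,0,0],[0.05,0.015,0,0,0,0],[0.05,0.01,0,0,0,0],[0.05,0.005,0,0,0,0],[0,0,0,0,0,0],[0,0,0,0,0,0]]}}

```text
time_s: 30.77
tool_pos: [0.5321, -0.185, 0.0716]
ee_rot: [-0.077, 3.139, -0.002]
ft_force: [0.6, 1.0, 6.5]
opening: 0.2
```

```bash
python3 fs.py; python3 tip.py|tail -16
```

```text
t 30.9167 pos [ 0.5321 -0.185   0.0716] F [0.76 1.7  5.89] phi 173.5 r 35.6 Ftan(ccw+) 0.64 Frad -1.74 std [0.45 0.47]
[(-1.25, 281.90716552734375), (-1.25, 267.94354248046875)]
edge (np.float64(292.14564473490475), np.float64(0.25147222887428994))
travel mm -3.567787624165335
{('c', 231): 311.52, ('c', 232): 311.54, ('i', 234): 311.1, ('i', 235): 311.53, ('i', 236): 311.72, ('i', 237): 311.63}
now mm still to go fwd 0.4430300770780342
[[131 132 132 135 142 141 139 139 138 130 133 132 128 126 140 138 136 141 154]
 [152 153 153 157 177 189 156 141 139 130 140 179 223 222 228 227 226 227 231]
 [231 231 231 232 236 241 218 143 133 130 156 231 251 251 251 251 251 251 251]
 [251 251 251 251 251 251 248 221 166 157 221 247 251 251 251 251 251 251 251]
 [251 251 251 251 251 251 251 248 219 219 246 251 251 251 251 251 251 251 251]
 [251 251 251 251 251 250 248 250 244 242 249 252 251 251 251 251 251 251 251]
 [251 251 251 251 252 248 239 250 236 227 248 252 252 252 252 252 252 252 251]
 [252 252 252 252 252 249 234 235 153 151 213 245 248 252 252 252 252 252 252]
 [252 253 253 253 253 251 218 174 134 133 149 201 242 254 254 254 254 254 254]
 [254 254 253 254 253 252 205 134 134 133 131 178 249 254 254 255 254 254 254]
 [254 253 254 254 252 253 212 187 132 133 157 215 248 254 254 255 254 252 254]
 [254 251 254 254 254 254 248 237 157 143 214 242 240 255 254 254 254 253 254]
 [254 252 253 254 254 254 252 224 160 155 209 235 242 254 254 253 253 253 253]
 [253 253 253 253 253 253 249 188 170 197 181 208 242 243 240 237 235 233 231]]
```

View pics/tipnow.png

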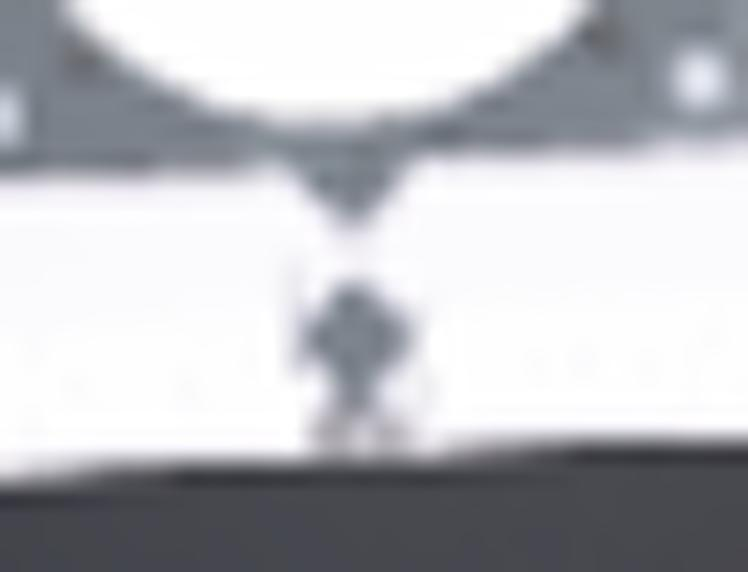

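The carriage axis is now at about 311.50 and the index at 311.47–311.50, so the tips are aligned within what I can measure. Letting go again.

{"method": "send_rows", "body": {"motion": [[0,0,0,0,0,0],[0,0,0,0,0,0],[0,0,0,0,0,0],[0,0,0,0,0,0],[0,0,0,0,0,0]], "jaw": 0.5}}

```text
time_s: 31.53
tool_pos: [0.5308, -0.1844, 0.0702]
ee_rot: [0.076, -3.14, -0.0]
ft_force: [0.3, 0.9, 0.0]
opening: 0.499
```

{"method": "send_rows", "body": {"motion": [[0,0,-0.2,0,0,0],[0,0,-0.4,0,0,0],[0,0,-0.6,0,0,0],[0,0,-0.8,0,0,0],[0,0,-0.8,0,0,0],[0,0,-0.8,0,0,0],[0,0,-0.6,0,0,0],[0,0,-0.2,0,0,0],[0,0,0,0,0,0],[0,0,0,0,0,0],[0,0,0,0,0,0]]}}

```text
time_s: 32.45
tool_pos: [0.5306, -0.1841, 0.1796]
ee_rot: [0.077, -3.139, -0.001]
ft_force: [-0.0, -0.2, 0.2]
opening: 0.502
```

```bash
python3 fs.py; python3 tip.py|sed -n 3,4p; python3 -c "
from h import *
t=snapshot('top');cv2.imwrite('pics/tEnd.png',t);print(sense()['dq'].round(3))"
```

```text
t 32.6 pos [ 0.5305 -0.1841  0.1793] F [-0.17  0.05  0.15] phi 170.7 r 34.8 Ftan(ccw+) -0.17 Frad -0.03 std [0.57 0.29]
[(-1.25, 263.74908447265625), (-1.25, 252.0772705078125)]
edge (np.float64(292.1398298223526), np.float64(0.25798201783027663))
travel mm -3.5848401536437087
{('c', 231): 311.52, ('c', 232): 311.54, ('i', 234): 311.09, ('i', 235): 311.54, ('i', 236): 311.71, ('i', 237): 311.63}
now mm still to go fwd 0.4287702371603937
[ 0.001 -0.002 -0.002 -0.001  0.002 -0.   ]
```

View pics/tEnd.png

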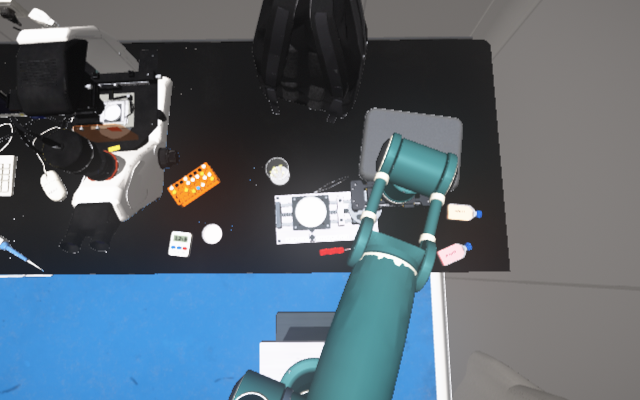

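```bash
python3 -c "
from station import *
print(sign_off())"
```

```text
the job is handed in; nothing more can be done
None
```

I wound the carriage back to the stop by the crank grip, then forward until its pointer stood tip to tip with the index. I let go and handed the job in at about 33 s of the 67 s.

- **Touch on the stop:** the force along the grip's turn rose from about 1.2 N to about 4 N. By the 14-to-1 ratio that is roughly 35–40 N on the buffer screw. The carriage stood still in the pictures at about 16 mm back while I turned the wheel about 8° further. The rise was gradual, not a sharp knock, so I stopped there and reversed.
- **Forward:** I wound through the 5 mm of play and stopped at the index. I let go, read about 0.3 mm short, gripped again and turned about 8° more clockwise. The last movement was forward.
- **Last check:** the pointer axes agree to about 0.1–0.2 mm read by hand (carriage at column 311.50, index at 311.47–311.50). My automatic reading disagreed, still showing about 0.4 mm to go, but the clamp's edge line next to the index pulls it off. The distance travelled (about 3.6 mm forward of the start, against 3.2–3.5 mm needed) suggests at, or up to 0.4 mm past, the index. I take the uncertainty as about ±0.3 mm.
- **After letting go:** the carriage did not move, the tool force was near zero and the gripper was clear of the grip. The other things look undisturbed in the last top view.
- **Tool height:** the fingertips looked about 37 mm higher than the reported tool height. My first closing therefore met nothing above the grip, and I corrected the height from the pictures.

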